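# Weigh out a lot of bamboo fan handles on the spring scale

### The job

Release the scale's pan: turn the arrest knob slowly counterclockwise until its index pin drops into the hidden notch, and leave it there. Then lay bamboo handles from the mat gently on the pan until the pointer has sunk level with the brass set marker or past it, and add no more than that takes. Leave the other handles on the mat, and do not disturb the marker or the things around.

Things in the scene. Friction and masses are not known exactly. Their poses are not given: they have to be found in the camera images.
- scale: Grey counter spring scale, fixed. Housing 150 (x) x 350 (y) x 115 mm high; origin under its centre at bench level, z up. Its white face is on the +x side. The flat pan stands over its +y half (centre at y = +55 mm); the arrest knob is on top of its -y end (axis at x = 0, y = -135 mm).
- pan_top (a point): Centre of the top of the flat steel pan, 180 (x) x 220 (y) x 4 mm, no rim, axes parallel to the scale's; empty, 191 mm above the bench and 76 mm above the housing. It stays level wherever the load lies. While arrested it sinks no more than 1 mm; it comes free just before the knob reaches its notch.
- pan (a joint): How far the pan, and the pointer with it, has sunk from empty, in m (0 to 0.068). Damped spring of 28.7 N/m: about 14 mm (13 to 15) for each handle, settled within about 1.5 s. Pushing it down faster than 0.15 m/s is a jolt.
- pointer (a point): Tip of the black pointer, a flat bar 50 mm long and 4 mm high across the white face (this point: middle of its +y end); it is part of the pan and sinks with it. Empty it stands 95 mm above the bench.
- marker_tip (a point): Tip of the brass set marker, a small clip (10 x 14 x 10 mm, flat tongue 30 mm long and 4 mm high; this point is the middle of its end) on the steel rail at the +y edge of the white face, 17 to 41 mm below the pointer's empty height (the lot takes 2 or 3 handles). Leave it. The weight is made when the pointer is as low as this tip or lower.
- knob_grip (a point): On the axis of the black arrest knob at the height to grip, 148 mm above the bench. Its upright wing is 46 mm long (this point's x), 14 mm thick (its y) and rises from 127 to 160 mm, on a round skirt of 86 mm diameter. Vertical axis. At angle 0 the wing lies along the scale's y, the pin's end (point +x) to -y.
- arrest (a joint): Knob angle in rad, growing counterclockwise seen from above; starts at 0 to 0.2, stops at 1.9. The hidden notch is between 0.85 and 1.35, different each time. Turning takes about 0.05 Nm. The pin begins to drop some 0.15 rad before the notch's middle; the torque then dips below zero, and within about 0.08 rad the knob centres itself if let go. Leaving takes 0.3 Nm.
- index_pin (a joint): Drop of the sprung steel index pin (8 mm round, on the knob's skirt 34 mm from the axis, off the wing's end), in m: 0 while riding on the disc inside, its head 6 mm proud of the skirt; about 0.0033 in the middle of the notch.
- mat: Woven palm mat, 180 (x) x 320 (y) x 4 mm, fixed; origin under its centre at bench level. The five handles lie on it in a row along its y, about 60 mm apart, each about parallel to its x.
- handle0: Split-bamboo fan handle, 130 mm long (its x), 26 mm wide (its y), 20 mm high, flat below and rounded on top, with a dark slit at its +x end; about 41 g (38 to 44). Origin at the centre of its underside.
- handle1: Split-bamboo fan handle, 130 mm long (its x), 26 mm wide (its y), 20 mm high, flat below and rounded on top, with a dark slit at its +x end; about 41 g (38 to 44). Origin at the centre of its underside.
- handle2: Split-bamboo fan handle, 130 mm long (its x), 26 mm wide (its y), 20 mm high, flat below and rounded on top, with a dark slit at its +x end; about 41 g (38 to 44). Origin at the centre of its underside.
- handle3: Split-bamboo fan handle, 130 mm long (its x), 26 mm wide (its y), 20 mm high, flat below and rounded on top, with a dark slit at its +x end; about 41 g (38 to 44). Origin at the centre of its underside.
- handle4: Split-bamboo fan handle, 130 mm long (its x), 26 mm wide (its y), 20 mm high, flat below and rounded on top, with a dark slit at its +x end; about 41 g (38 to 44). Origin at the centre of its underside.
- tin: Plain steel paint tin, 76 mm across, 85 mm high; origin under its centre. Leave alone.
- jar: Small paint jar, 52 mm across, 60 mm high; origin under its centre. Leave alone.
- brush: Paint brush lying on the bench. Leave alone.
Things that resemble listed ones, but are neither listed nor needed, are in the scene too. Leave any green, pink or purple look-alike of the handle4 alone.

How it is judged:
On the way:
1. the arrest knob has been turned until its index pin dropped into the notch (value of joint index_pin above 0.0018 m), for 0.2 s.
At the end, for the whole second after the job is handed in: Pin down in the notch (over 1.8 mm); pan at rest, pointer level with the marker tip or past it: at most 1.5 mm above and less than 16 mm (about one handle) below; each handle at rest on the pan (middle within 60 mm lengthwise, 105 mm across of its centre) or on the mat (value of joint index_pin above 0.0018 m and z of pointer in the frame of marker_tip between -0.016 and 0.0015 m and velocity of joint pan between -0.005 and 0.005 m/s and ((x of handle0 in the frame of pan_top between -0.06 and 0.06 m and y of handle0 in the frame of pan_top between -0.105 and 0.105 m and z of handle0 in the frame of pan_top between -0.004 and 0.06 m) or (x of handle0 in the frame of mat between -0.09 and 0.09 m and y of handle0 in the frame of mat between -0.16 and 0.16 m and z of handle0 in the frame of mat below 0.03 m)) and ((x of handle1 in the frame of pan_top between -0.06 and 0.06 m and y of handle1 in the frame of pan_top between -0.105 and 0.105 m and z of handle1 in the frame of pan_top between -0.004 and 0.06 m) or (x of handle1 in the frame of mat between -0.09 and 0.09 m and y of handle1 in the frame of mat between -0.16 and 0.16 m and z of handle1 in the frame of mat below 0.03 m)) and ((x of handle2 in the frame of pan_top between -0.06 and 0.06 m and y of handle2 in the frame of pan_top between -0.105 and 0.105 m and z of handle2 in the frame of pan_top between -0.004 and 0.06 m) or (x of handle2 in the frame of mat between -0.09 and 0.09 m and y of handle2 in the frame of mat between -0.16 and 0.16 m and z of handle2 in the frame of mat below 0.03 m)) and ((x of handle3 in the frame of pan_top between -0.06 and 0.06 m and y of handle3 in the frame of pan_top between -0.105 and 0.105 m and z of handle3 in the frame of pan_top between -0.004 and 0.06 m) or (x of handle3 in the frame of mat between -0.09 and 0.09 m and y of handle3 in the frame of mat between -0.16 and 0.16 m and z of handle3 in the frame of mat below 0.03 m)) and ((x of handle4 in the frame of pan_top between -0.06 and 0.06 m and y of handle4 in the frame of pan_top between -0.105 and 0.105 m and z of handle4 in the frame of pan_top between -0.004 and 0.06 m) or (x of handle4 in the frame of mat between -0.09 and 0.09 m and y of handle4 in the frame of mat between -0.16 and 0.16 m and z of handle4 in the frame of mat below 0.03 m)) and linear speed of each of handle0, handle1, handle2, handle3, handle4 below 0.02 m/s); the robot touches nothing.
It fails at once if the pan is jolted: driven down faster than 0.15 m/s (velocity of joint pan above 0.15 m/s).
It fails at once if the set marker is shifted by more than 2 mm (distance of marker_tip from where it was at the start of the episode above 0.002 m).
It fails at once if the tin, jar or brush is moved by more than 20 mm (distance of any of tin, jar, brush from where it was at the start of the episode above 0.02 m).
It also fails if it takes over 72 s, if anything falls off the work surface, if the arm or the gripper's body presses on something with over 40 N, if the wrist force passes 120 N, or if a joint passes its speed limit or range.

### The arm

A 6-joint arm with a two-finger parallel gripper is mounted at the origin on the work surface. World frame = base frame: x ahead of the robot, y to its left, z up, the work surface at z = 0. Lengths are in m, angles in rad, forces in N, time in s.
With the tool pointing down it reaches from about 0.325 to 0.9 m from the base axis. Payload 3.5 kg.
Tool frame: the origin (TCP) lies at the very end of the fingers, on their centre line; the grasp point (between the pads) lies 19 mm behind it (robot.tcp_to_grasp is the distance from the TCP to the grasp point, in m); z points along the fingers, y is the direction in which the jaws open and shut (so a half turn about z gives the same grasp; the last joint's range is limited). The gripper opens to 85 mm and grips with 20 to 120 N. Pads are 22 mm wide; open, the fingers measure 114 mm over their backs; the gripper's body (76 mm by 85 mm) begins 54 mm behind the grasp point. The pads swing forward as they close: fully open they stand 13 mm farther back than shut.
Start: joints at [1.132, 0.276, -0.026, 1.268, 0, 1.467], TCP at [0.206, 0.59, 0.231] pointing down, gripper open.
Joint ranges: [-3.12, 3.12], [-0.85, 1.88], [-1.08, 1.24], [-1.95, 2.15], [-1.57, 1.53], [-3.14, 3.14]. Speed limits (rad/s): [2.57, 2.57, 3.14, 3.14, 3.14, 3.14].

### API

Orientations are given as a rotation vector (axis times angle).
In Python, from station import robot, eyes, close_job gives the robot as it stands.
- The arm moves only by the tool play_rows, never from a script. Its argument "targets" is a list of rows, each an object of numbers: "hand": the closure, from 0 (fully open) to 1 (shut); "x", "y", "z": the shift along the tool's x, y, z in cm; "spin": the turn about the tool's z in degrees. A call has 1 to 20 rows; each row shifts and turns the commanded pose from where the row before left it, along the tool's axes as they then stand; what a row does not reach is not made up. A row lasts 1/12 s, in which the tool goes at most 41.7 mm and 7.16 degrees, less where a joint would pass 70% of its speed; a pose out of reach is approached as far as the arm can. A call is refused whole if a number of a shift passes 4.17 or a number of a turn 7.16, either way. A call with a gripper value outside its range is refused whole. The fingers move at their own pace and stop on an object; the grip force is fixed at half the most. Time passes only in rows, so rows that do not move let the fingers close. It gives the time, the measured TCP pose, the force and the opening at its end, in the units of the state.
- robot.observe(): the state, without advancing time (a new reading comes with each control period).
- eyes.snapshot(name): name is "scene" or "side" or "wrist"; returns the picture (420x560x3 uint8, red, green, blue); there is no depth.
- eyes.camera_params(name): a dict with "mtx" (3x3 intrinsics, pixels), "D" ([k1, k2, p1, p2, k3] as OpenCV has them; the pictures are not rectified), "world_from_camera" (4x4, takes a point from camera to world coordinates); the wrist camera has in their place "mount" (4x4, takes a point from camera to tool coordinates, whose origin is the TCP and whose axes are the flange's). Camera axes: x right, y down, z forward; pixel columns grow to the right and rows downward; lengths in m; the calibration is good to about 2 mm. A picture is of the moment at which its call begins: read the wrist's pose just before it. camera_params takes no time and is no camera call.
- close_job(): hands the job in, once; it reports no verdict.
The state is a dict: "clock": time; "joint_pos": joint angles; "joint_vel": joint speeds; "tau": joint torques, N m; "tcp_pos": TCP position; "orientation": TCP orientation; "ft_force": force on the tool from outside, world axes, zero at the start; "ft_torque": the same for the moment, N m; "gripper_width": opening from 0.0 (shut) to 1.0 (fully open).
Only numpy, scipy, OpenCV 4.12 (cv2) and the standard library are available. Lean on these libraries where they do the work, as an engineer would, in place of code of your own. Each camera call takes 0.05 s, during which the arm holds its last target.

## Working session

There is one attempt and no reset: what is moved stays moved. The work goes in short steps, Python scripts to look and compute and a tool call to move; the robot and the scene stay as the last step left them, time stands still between calls to the robot, and variables do not carry over. Pictures are saved under pics/ and viewed, and the job is handed in when it is done.

Besides the shell and the picture viewer there is one more tool, called after "Call:" by a JSON object that holds its "method" and its "body". play_rows: Moves the arm, as the interface text tells. Its arguments: {"type":"object","properties":{"targets":{"type":"array"}},"required":["targets"]}

```bash
ls; mkdir -p pics
python3 - <<'E'
from station import robot, eyes
import cv2, numpy as np
s=robot.observe(); print({k:np.round(v,3) for k,v in s.items()}, robot.tcp_to_grasp)
for n in ["scene","side","wrist"]:
    cv2.imwrite(f"pics/{n}0.png", eyes.snapshot(n)[:,:,::-1])
    p=eyes.camera_params(n); print(n,{k:np.round(v,4).tolist() for k,v in p.items()})
E
```

```text
pics
{'clock': np.float64(0.0), 'joint_pos': array([ 1.132,  0.277, -0.028,  1.268,  0.   ,  1.467]), 'joint_vel': array([-0.001,  0.001,  0.001,  0.   ,  0.001,  0.001]), 'tau': array([-1.0000e-03, -4.4551e+01,  2.9520e+01,  1.7000e-02, -0.0000e+00,
        0.0000e+00]), 'tcp_pos': array([0.206, 0.589, 0.23 ]), 'orientation': array([-5.250e-01, -3.097e+00,  3.000e-03]), 'ft_force': array([ 0.094, -0.252,  0.874]), 'ft_torque': array([ 0.045, -0.059,  0.007]), 'gripper_width': np.float64(1.004)} 0.0187
scene {'mtx': [[499.4145, 0.0, 285.2121], [0.0, 499.4145, 207.6043], [0.0, 0.0, 1.0]], 'D': [-0.1541, 0.0, 0.0, 0.0, 0.0], 'world_from_camera': [[-0.5353, 0.497, -0.6829, 1.4462], [0.8446, 0.314, -0.4336, 0.6704], [-0.0011, -0.8089, -0.5879, 0.9432], [0.0, 0.0, 0.0, 1.0]]}
side {'mtx': [[524.547, 0.0, 275.0712], [0.0, 524.547, 210.9435], [0.0, 0.0, 1.0]], 'D': [-0.2084, 0.0, 0.0, 0.0, 0.0], 'world_from_camera': [[0.988, -0.1207, 0.0965, 0.3815], [-0.1535, -0.6938, 0.7036, -0.8594], [-0.018, -0.7099, -0.704, 1.085], [0.0, 0.0, 0.0, 1.0]]}
wrist {'mtx': [[355.1398, 0.0, 283.3888], [0.0, 355.1398, 211.8146], [0.0, 0.0, 1.0]], 'D': [-0.0083, 0.0, 0.0, 0.0, 0.0], 'mount': [[-0.0004, -0.9593, -0.2824, 0.0728], [1.0, -0.0003, -0.0004, 0.0003], [0.0003, -0.2824, 0.9593, -0.1415], [0.0, 0.0, 0.0, 1.0]]}
```

View pics/scene0.png

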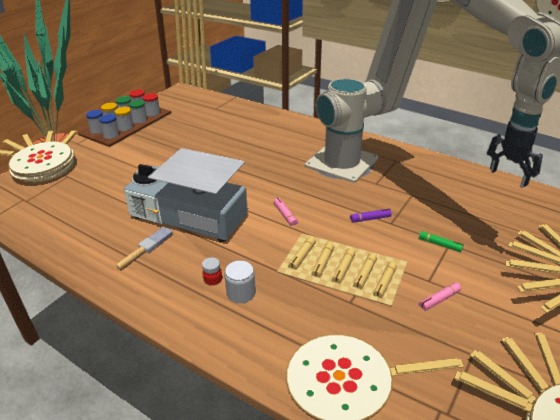

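View pics/side0.png

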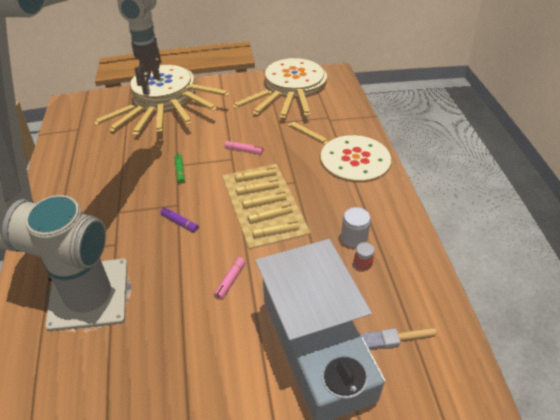

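View pics/wrist0.png

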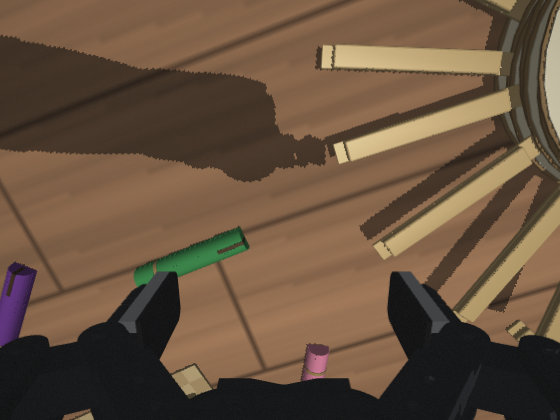

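```bash
cat > h.py <<'E'
import cv2, numpy as np
from station import robot, eyes
from scipy.spatial.transform import Rotation as R
def wfc(n, s=None):
    p=eyes.camera_params(n)
    if n!="wrist": return p, p["world_from_camera"]
    T=np.eye(4); T[:3,:3]=R.from_rotvec(s["orientation"]).as_matrix(); T[:3,3]=s["tcp_pos"]
    return p, T@p["mount"]
def ray(n,uv,s=None):
    p,T=wfc(n,s)
    q=cv2.undistortPoints(np.array([[uv]],float),np.array(p["mtx"]),np.array(p["D"]))[0,0]
    d=T[:3,:3]@np.array([q[0],q[1],1.]); return T[:3,3],d/np.linalg.norm(d)
def onz(n,uv,z,s=None):
    o,d=ray(n,uv,s); return o+d*(z-o[2])/d[2]
def tri(n1,u1,n2,u2,s1=None,s2=None):
    o1,d1=ray(n1,u1,s1);o2,d2=ray(n2,u2,s2)
    A=np.stack([d1,-d2],1);t=np.linalg.lstsq(A,o2-o1,rcond=None)[0]
    a=o1+d1*t[0];b=o2+d2*t[1]; return (a+b)/2,np.linalg.norm(a-b)
def proj(n,P,s=None):
    p,T=wfc(n,s); C=np.linalg.inv(T)
    r=cv2.projectPoints(np.atleast_2d(P).astype(float),cv2.Rodrigues(C[:3,:3])[0],C[:3,3],np.array(p["mtx"]),np.array(p["D"]))[0][:,0]
    return r
def grab(n,f):
    s=robot.observe(); im=eyes.snapshot(n)[:,:,::-1].copy(); cv2.imwrite(f"pics/{f}.png",im); return s,im
E
python3 - <<'E'
import cv2
a=cv2.imread('pics/scene0.png')[135:245,105:255]; cv2.imwrite('pics/z1.png',cv2.resize(a,None,fx=5,fy=5,interpolation=2))
a=cv2.imread('pics/side0.png')[230:420,240:400]; cv2.imwrite('pics/z2.png',cv2.resize(a,None,fx=3.15,fy=3.15,interpolation=2))
a=cv2.imread('pics/side0.png')[155:255,210:320]; cv2.imwrite('pics/z3.png',cv2.resize(a,None,fx=5,fy=5,interpolation=2))
E
```

```text
(no output)
```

View pics/z1.png

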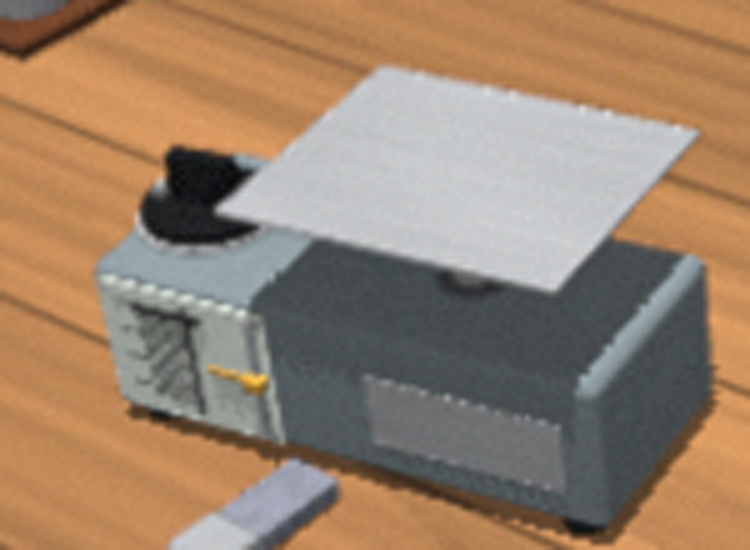

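View pics/z2.png

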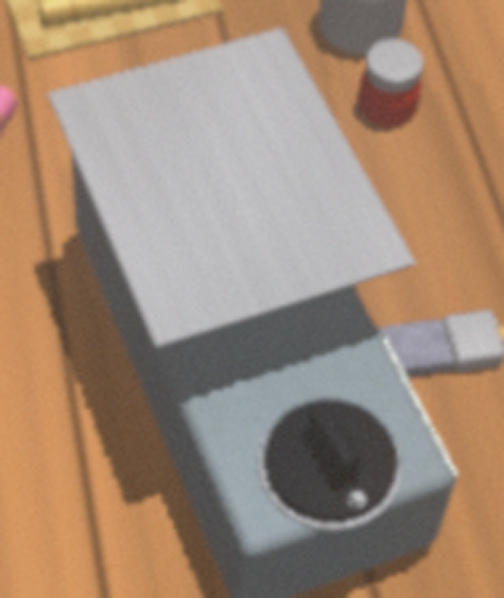

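View pics/z3.png

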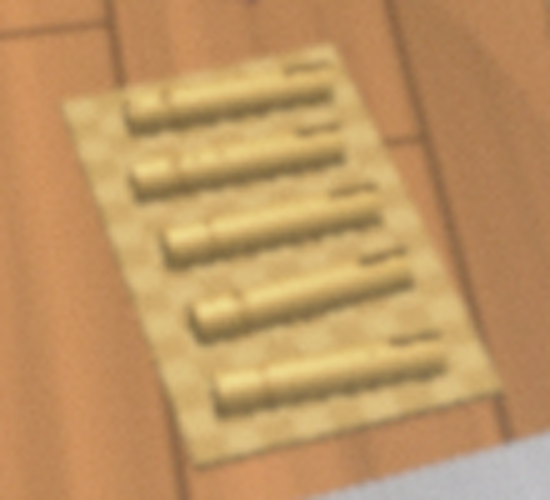

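Run:
```python
from h import *
sd=[(50,95),(283,28),(413,263),(158,347)]
A=np.array([onz("side",(240+x/3.15,230+y/3.15),.191) for x,y in sd]); print(A.round(4))
sc=[(220,212),(380,67),(698,130),(555,290)]
B=np.array([onz("scene",(105+x/5,135+y/5),.191) for x,y in sc]); print(B.round(4))
for C in (A,B): print(C.mean(0), [np.linalg.norm(C[i]-C[(i+1)%4]).round(4) for i in range(4)])
# A order: (-x,+y),(+x,+y),(+x,-y),(-x,-y)
def yaw(v): return np.degrees(np.arctan2(v[1],v[0]))
print(yaw(A[0]-A[3]),yaw(A[1]-A[2]), yaw(A[1]-A[0])+90, yaw(A[2]-A[3])+90)
# scene order: (220,212)=? print yaws
print([yaw(B[(i+1)%4]-B[i]).round(1) for i in range(4)])
# knob skirt ellipse centre, top at .127?
print(onz("side",(240+331/3.15,230+461/3.15),.125), 'pin',onz("side",(240+357/3.15,230+498/3.15),.133))
# handles ends: left end, right end
hs=[((132,118),(330,88)),((137,182),(342,148)),((168,246),(378,210)),((196,320),(410,275)),((220,392),(443,358))]
for l,r in hs:
    a=onz("side",(210+l[0]/5,155+l[1]/5),.014);b=onz("side",(210+r[0]/5,155+r[1]/5),.014)
    print('h',((a+b)/2).round(4),yaw(b-a).round(1),np.linalg.norm(b-a).round(3))
m=[(63,102),(333,43),(500,388),(192,465)]
M=np.array([onz("side",(210+x/5,155+y/5),.004) for x,y in m]);print(M.mean(0),[np.linalg.norm(M[i]-M[(i+1)%4]).round(4) for i in range(4)],yaw(M[1]-M[2]))
```

```text
[[ 0.4383 -0.1118  0.191 ]
 [ 0.6141 -0.0776  0.191 ]
 [ 0.6516 -0.2932  0.191 ]
 [ 0.478  -0.3261  0.191 ]]
[[ 0.6556 -0.2887  0.191 ]
 [ 0.4813 -0.3241  0.191 ]
 [ 0.4389 -0.1107  0.191 ]
 [ 0.6152 -0.0768  0.191 ]]
[ 0.54547324 -0.20216818  0.191     ] [np.float64(0.1791), np.float64(0.2188), np.float64(0.1767), np.float64(0.218)]
[ 0.54776549 -0.20009006  0.191     ] [np.float64(0.1778), np.float64(0.2176), np.float64(0.1795), np.float64(0.2158)]
100.49266406446199 99.86297248617957 101.00145660554162 100.75863686825403
[np.float64(-168.5), np.float64(101.2), np.float64(10.9), np.float64(-79.2)]
[ 0.57916078 -0.38975824  0.125     ] pin [ 0.58752353 -0.42193814  0.133     ]
h [0.4946 0.3758 0.014 ] 3.0 0.126
h [0.4924 0.3178 0.014 ] 4.0 0.127
h [0.5048 0.2593 0.014 ] 4.1 0.127
h [0.5138 0.1989 0.014 ] 6.8 0.128
h [0.5204 0.1355 0.014 ] 2.0 0.127
[0.50179352 0.26283965 0.004     ] [np.float64(0.1792), np.float64(0.3189), np.float64(0.1797), np.float64(0.3192)] 98.16092128570916
```

Call:
{"method": "play_rows", "body": {"targets": [{"hand": 0,"z": -0.6,"spin": 7},{"hand": 0,"z": -0.6,"spin": 7},{"hand": 0,"z": -0.6,"spin": 7},{"hand": 0,"z": -0.6,"spin": 7},{"hand": 0,"z": -0.6,"spin": 7},{"hand": 0,"z": -0.6,"spin": 7},{"hand": 0,"z": -0.6,"spin": 7},{"hand": 0,"z": -0.6,"spin": 7},{"hand": 0,"x": -3.47,"y": 0.39},{"hand": 0,"x": -3.47,"y": 0.39},{"hand": 0,"x": -3.47,"y": 0.39},{"hand": 0,"x": -3.47,"y": 0.39},{"hand": 0,"x": -3.47,"y": 0.39},{"hand": 0,"x": -3.47,"y": 0.39},{"hand": 0,"x": -3.47,"y": 0.39},{"hand": 0,"x": -3.47,"y": 0.39},{"hand": 0,"x": -3.47,"y": 0.39},{"hand": 0,"x": -3.47,"y": 0.39},{"hand": 0,"x": -3.47,"y": 0.39},{"hand": 0,"x": -3.47,"y": 0.39}]}}

```text
invalid input at $.targets[0]: expected keys hand, x, y, z, spin
```

All keys are needed in each row.

Call:
{"method": "play_rows", "body": {"targets": [{"hand": 0,"x": 0,"y": 0,"z": -0.6,"spin": 7},{"hand": 0,"x": 0,"y": 0,"z": -0.6,"spin": 7},{"hand": 0,"x": 0,"y": 0,"z": -0.6,"spin": 7},{"hand": 0,"x": 0,"y": 0,"z": -0.6,"spin": 7},{"hand": 0,"x": 0,"y": 0,"z": -0.6,"spin": 7},{"hand": 0,"x": 0,"y": 0,"z": -0.6,"spin": 7},{"hand": 0,"x": 0,"y": 0,"z": -0.6,"spin": 7},{"hand": 0,"x": 0,"y": 0,"z": -0.6,"spin": 7},{"hand": 0,"x": -3.47,"y": 0.39,"z": 0,"spin": 0},{"hand": 0,"x": -3.47,"y": 0.39,"z": 0,"spin": 0},{"hand": 0,"x": -3.47,"y": 0.39,"z": 0,"spin": 0},{"hand": 0,"x": -3.47,"y": 0.39,"z": 0,"spin": 0},{"hand": 0,"x": -3.47,"y": 0.39,"z": 0,"spin": 0},{"hand": 0,"x": -3.47,"y": 0.39,"z": 0,"spin": 0},{"hand": 0,"x": -3.47,"y": 0.39,"z": 0,"spin": 0},{"hand": 0,"x": -3.47,"y": 0.39,"z": 0,"spin": 0},{"hand": 0,"x": -3.47,"y": 0.39,"z": 0,"spin": 0},{"hand": 0,"x": -3.47,"y": 0.39,"z": 0,"spin": 0},{"hand": 0,"x": -3.47,"y": 0.39,"z": 0,"spin": 0},{"hand": 0,"x": -3.47,"y": 0.39,"z": 0,"spin": 0}]}}

```text
clock: 1.82
tcp_pos: [0.3572, 0.1977, 0.2792]
orientation: [1.917, 2.489, -0.0]
ft_force: [0.5, 0.2, -0.0]
gripper_width: 1.002
```

Call:
{"method": "play_rows", "body": {"targets": [{"hand": 0,"x": -3.47,"y": 0.39,"z": 0,"spin": 0},{"hand": 0,"x": -3.47,"y": 0.39,"z": 0,"spin": 0},{"hand": 0,"x": -3.47,"y": 0.39,"z": 0,"spin": 0},{"hand": 0,"x": -3.47,"y": 0.39,"z": 0,"spin": 0},{"hand": 0,"x": -3.47,"y": 0.39,"z": 0,"spin": 0},{"hand": 0,"x": -3.47,"y": 0.39,"z": 0,"spin": 0},{"hand": 0,"x": -3.47,"y": 0.39,"z": 0,"spin": 0},{"hand": 0,"x": -3.47,"y": 0.39,"z": 0,"spin": 0},{"hand": 0,"x": -3.47,"y": 0.39,"z": 0,"spin": 0},{"hand": 0,"x": -3.47,"y": 0.39,"z": 0,"spin": 0},{"hand": 0,"x": -3.47,"y": 0.39,"z": 0,"spin": 0},{"hand": 0,"x": -3.47,"y": 0.39,"z": 0,"spin": 0},{"hand": 0,"x": -3.47,"y": 0.39,"z": 0,"spin": 0},{"hand": 0,"x": -3.47,"y": 0.39,"z": 0,"spin": 0},{"hand": 0,"x": -3.47,"y": 0.39,"z": 0,"spin": 0},{"hand": 0,"x": -3.47,"y": 0.39,"z": 0,"spin": 0},{"hand": 0,"x": -3.47,"y": 0.39,"z": 0,"spin": 0},{"hand": 0,"x": -3.47,"y": 0.39,"z": 0,"spin": 0},{"hand": 0,"x": 0,"y": 0,"z": 0,"spin": 0},{"hand": 0,"x": 0,"y": 0,"z": 0,"spin": 0}]}}

```text
clock: 3.48
tcp_pos: [0.5841, -0.3882, 0.2775]
orientation: [-1.919, -2.485, -0.0]
ft_force: [-0.1, 0.8, 0.6]
gripper_width: 0.998
```

Run:
```python
from h import *
s,im=grab("wrist","w1"); print({k:np.round(v,3) for k,v in s.items()})
s2,im2=grab("scene","s1")
a=im2[135:245,105:255]; cv2.imwrite('pics/z4.png',cv2.resize(a,None,fx=5,fy=5,interpolation=2))
```

```text
{'clock': np.float64(3.483), 'joint_pos': array([-0.679,  0.4  ,  0.24 ,  1.413,  0.   ,  0.637]), 'joint_vel': array([ 0.029, -0.043, -0.039,  0.016,  0.006,  0.004]), 'tau': array([-1.1140e+00, -5.0737e+01,  3.1097e+01, -2.7900e-01, -7.9000e-02,
       -1.6000e-02]), 'tcp_pos': array([ 0.584, -0.388,  0.277]), 'orientation': array([-1.919, -2.485, -0.   ]), 'ft_force': array([-0.113,  0.797,  0.567]), 'ft_torque': array([ 0.034, -0.002,  0.014]), 'gripper_width': np.float64(0.998)}
```

View pics/w1.png

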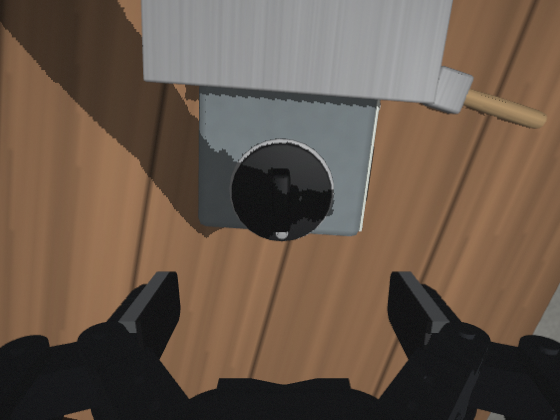

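Run:
```python
from h import *
s=robot.observe(); im=cv2.imread('pics/w1.png')
hsv=cv2.cvtColor(im,cv2.COLOR_BGR2HSV)
m=((im.max(2)<55).astype('uint8')*255)[120:250,200:360]; 
cv2.imwrite('pics/m1.png',np.hstack([cv2.resize(im[120:250,200:360],None,fx=4,fy=4,interpolation=2)]))
c,_=cv2.findContours(m,0,2);c=max(c,key=cv2.contourArea);e=cv2.fitEllipse(c);print(e)
k=onz("wrist",(e[0][0]+200,e[0][1]+120),.127,s);print(k,onz("wrist",(282,234.5),.133,s), onz("wrist",(282,178),.155,s))
```

```text
((80.83349609375, 71.7060775756836), (96.65965270996094, 99.00715637207031), 96.65039825439453)
[ 0.57982484 -0.38275181  0.127     ] [ 0.59000992 -0.4176036   0.133     ] [ 0.5765794  -0.36586026  0.155     ]
```

View pics/m1.png

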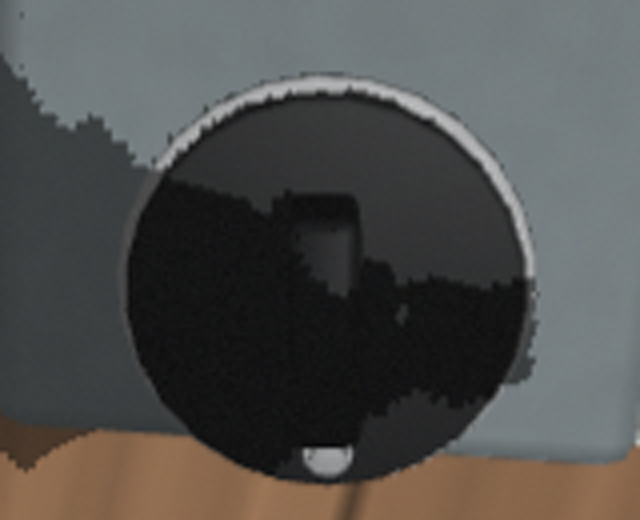

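View pics/z4.png

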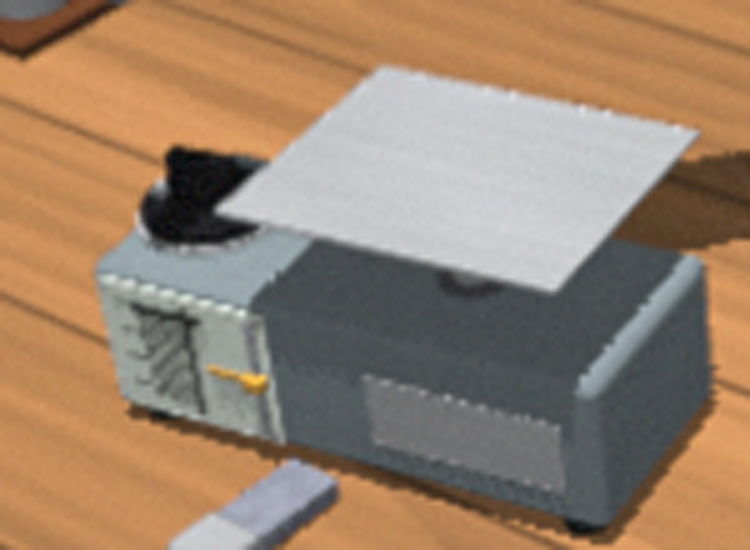

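Call:
{"method": "play_rows", "body": {"targets": [{"hand": 0,"x": 0.25,"y": -0.35,"z": 1.5,"spin": 0},{"hand": 0,"x": 0,"y": 0,"z": 1.5,"spin": 0},{"hand": 0,"x": 0,"y": 0,"z": 1.5,"spin": 0},{"hand": 0,"x": 0,"y": 0,"z": 1.5,"spin": 0},{"hand": 0,"x": 0,"y": 0,"z": 1.5,"spin": 0},{"hand": 0,"x": 0,"y": 0,"z": 1.5,"spin": 0},{"hand": 0.4,"x": 0,"y": 0,"z": 1.5,"spin": 0},{"hand": 0.4,"x": 0,"y": 0,"z": 1.5,"spin": 0},{"hand": 0.4,"x": 0,"y": 0,"z": 1.5,"spin": 0},{"hand": 0.4,"x": 0,"y": 0,"z": 1.0,"spin": 0},{"hand": 0.4,"x": 0,"y": 0,"z": 0,"spin": 0},{"hand": 0.4,"x": 0,"y": 0,"z": 0,"spin": 0}]}}

```text
clock: 4.58
tcp_pos: [0.5799, -0.384, 0.1343]
orientation: [-1.916, -2.488, -0.0]
ft_force: [0.4, 0.3, 0.1]
gripper_width: 0.602
```

Run:
```python
from h import *
s,im=grab("side","sd2"); print({k:np.round(v,3) for k,v in s.items()})
a=im[250:420,260:420];cv2.imwrite('pics/z5.png',cv2.resize(a,None,fx=3.5,fy=3.5,interpolation=2))
s,im=grab("wrist","w2")
```

```text
{'clock': np.float64(4.583), 'joint_pos': array([-0.678,  0.458,  0.023,  1.137,  0.   ,  0.634]), 'joint_vel': array([-0.005, -0.011,  0.036,  0.002,  0.   , -0.002]), 'tau': array([ 4.6000e-02, -5.1493e+01,  2.7405e+01,  2.8000e-02,  1.0000e-03,
        0.0000e+00]), 'tcp_pos': array([ 0.58 , -0.384,  0.134]), 'orientation': array([-1.916, -2.488, -0.   ]), 'ft_force': array([0.364, 0.336, 0.14 ]), 'ft_torque': array([-0.064,  0.009,  0.019]), 'gripper_width': np.float64(0.602)}
```

View pics/z5.png

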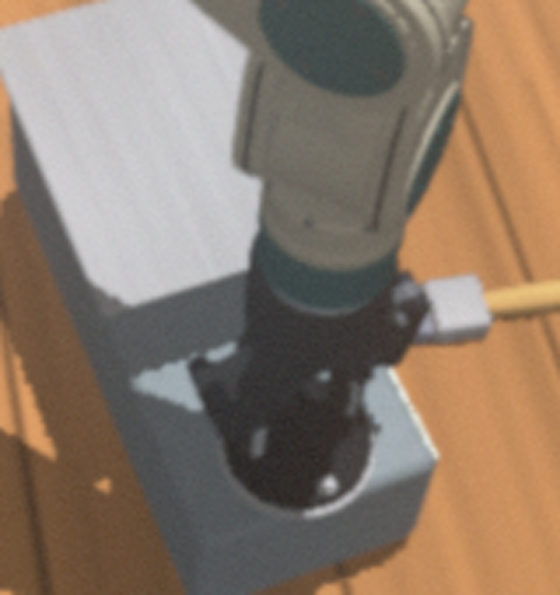

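View pics/w2.png

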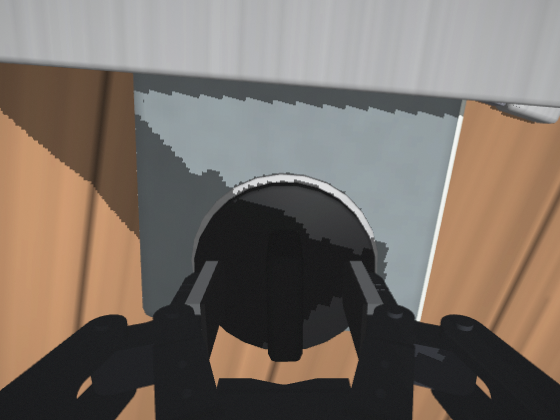

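Call:
{"method": "play_rows", "body": {"targets": [{"hand": 1,"x": 0,"y": 0,"z": 0,"spin": 0},{"hand": 1,"x": 0,"y": 0,"z": 0,"spin": 0},{"hand": 1,"x": 0,"y": 0,"z": 0,"spin": 0},{"hand": 1,"x": 0,"y": 0,"z": 0,"spin": 0},{"hand": 1,"x": 0,"y": 0,"z": 0,"spin": 0},{"hand": 1,"x": 0,"y": 0,"z": 0,"spin": 0}]}}

```text
clock: 5.18
tcp_pos: [0.5811, -0.3855, 0.1354]
orientation: [1.916, 2.487, 0.001]
ft_force: [1.0, 1.5, 3.2]
gripper_width: 0.154
```

Run:
```python
from h import *
s=robot.observe(); print({k:np.round(s[k],4) for k in ('tcp_pos','ft_force','ft_torque','gripper_width','joint_pos')})
```

```text
{'tcp_pos': array([ 0.5811, -0.3855,  0.1354]), 'ft_force': array([1.0305, 1.4905, 3.1865]), 'ft_torque': array([ 0.2558, -0.1596,  0.0381]), 'gripper_width': np.float64(0.1542), 'joint_pos': array([-6.786e-01,  4.585e-01,  2.570e-02,  1.136e+00,  6.000e-04,
        6.343e-01])}
```

Call:
{"method": "play_rows", "body": {"targets": [{"hand": 1,"x": 0,"y": 0,"z": 0,"spin": -2},{"hand": 1,"x": 0,"y": 0,"z": 0,"spin": -3},{"hand": 1,"x": 0,"y": 0,"z": 0,"spin": -3},{"hand": 1,"x": 0,"y": 0,"z": 0,"spin": -3},{"hand": 1,"x": 0,"y": 0,"z": 0,"spin": -3},{"hand": 1,"x": 0,"y": 0,"z": 0,"spin": -3},{"hand": 1,"x": 0,"y": 0,"z": 0,"spin": -3},{"hand": 1,"x": 0,"y": 0,"z": 0,"spin": -3},{"hand": 1,"x": 0,"y": 0,"z": 0,"spin": -3},{"hand": 1,"x": 0,"y": 0,"z": 0,"spin": -3},{"hand": 1,"x": 0,"y": 0,"z": 0,"spin": -3},{"hand": 1,"x": 0,"y": 0,"z": 0,"spin": 0}]}}

```text
clock: 6.18
tcp_pos: [0.5801, -0.3861, 0.1354]
orientation: [1.155, 2.921, -0.003]
ft_force: [-1.9, -0.1, 5.5]
gripper_width: 0.15
```

```bash
cat > t.py <<'E'
from h import *
s=robot.observe(); print({k:np.round(s[k],4) for k in ('clock','tcp_pos','ft_force','ft_torque','gripper_width','joint_pos')})
r=R.from_rotvec(s["orientation"]).as_matrix(); print('toolx yaw',np.degrees(np.arctan2(r[1,0],r[0,0])))
E
python3 t.py
```

```text
{'clock': np.float64(6.1833), 'tcp_pos': array([ 0.5801, -0.3861,  0.1354]), 'ft_force': array([-1.9221, -0.0735,  5.4534]), 'ft_torque': array([-0.0597,  0.2666,  0.0654]), 'gripper_width': np.float64(0.1496), 'joint_pos': array([-0.6793,  0.4583,  0.0254,  1.1367, -0.0016,  0.0742])}
toolx yaw 136.8305574319303
```

Call:
{"method": "play_rows", "body": {"targets": [{"hand": 1,"x": 0,"y": 0,"z": 0,"spin": -1.5},{"hand": 1,"x": 0,"y": 0,"z": 0,"spin": -1.5}]}}

```text
clock: 6.35
tcp_pos: [0.5801, -0.3862, 0.1354]
orientation: [1.08, 2.95, -0.003]
ft_force: [-1.2, -0.5, 5.0]
gripper_width: 0.156
```

```bash
python3 t.py
```

```text
{'clock': np.float64(6.35), 'tcp_pos': array([ 0.5801, -0.3862,  0.1354]), 'ft_force': array([-1.2046, -0.4781,  4.9704]), 'ft_torque': array([-0.03  ,  0.3472, -0.0764]), 'gripper_width': np.float64(0.1555), 'joint_pos': array([-0.6793,  0.4583,  0.0254,  1.1367, -0.0018,  0.0226])}
toolx yaw 139.78010025738777
```

Call:
{"method": "play_rows", "body": {"targets": [{"hand": 1,"x": 0,"y": 0,"z": 0,"spin": -1.5},{"hand": 1,"x": 0,"y": 0,"z": 0,"spin": -1.5}]}}

```text
clock: 6.52
tcp_pos: [0.58, -0.3863, 0.1354]
orientation: [1.002, 2.977, -0.004]
ft_force: [-1.7, -1.1, 5.9]
gripper_width: 0.152
```

```bash
python3 t.py
```

```text
{'clock': np.float64(6.5167), 'tcp_pos': array([ 0.58  , -0.3863,  0.1354]), 'ft_force': array([-1.7498, -1.1417,  5.8567]), 'ft_torque': array([-0.1439,  0.3521, -0.0486]), 'gripper_width': np.float64(0.1518), 'joint_pos': array([-0.6794,  0.4583,  0.0254,  1.1367, -0.002 , -0.0299])}
toolx yaw 142.78479238832722
```

Call:
{"method": "play_rows", "body": {"targets": [{"hand": 1,"x": 0,"y": 0,"z": 0,"spin": -1.5},{"hand": 1,"x": 0,"y": 0,"z": 0,"spin": -1.5}]}}

```text
clock: 6.68
tcp_pos: [0.5799, -0.3863, 0.1354]
orientation: [0.924, 3.002, -0.004]
ft_force: [-1.6, -0.2, 4.5]
gripper_width: 0.156
```

```bash
python3 t.py
```

```text
{'clock': np.float64(6.6833), 'tcp_pos': array([ 0.5799, -0.3863,  0.1354]), 'ft_force': array([-1.5629, -0.1698,  4.516 ]), 'ft_torque': array([-0.2089,  0.3052,  0.0361]), 'gripper_width': np.float64(0.1559), 'joint_pos': array([-0.6794,  0.4583,  0.0254,  1.1367, -0.0022, -0.0823])}
toolx yaw 145.7901673819295
```

Call:
{"method": "play_rows", "body": {"targets": [{"hand": 1,"x": 0,"y": 0,"z": 0,"spin": -1.5},{"hand": 1,"x": 0,"y": 0,"z": 0,"spin": -1.5}]}}

```text
clock: 6.85
tcp_pos: [0.5799, -0.3865, 0.1354]
orientation: [0.845, 3.026, -0.004]
ft_force: [-2.1, -0.7, 5.9]
gripper_width: 0.148
```

```bash
python3 t.py
```

```text
{'clock': np.float64(6.85), 'tcp_pos': array([ 0.5799, -0.3865,  0.1354]), 'ft_force': array([-2.0672, -0.741 ,  5.8875]), 'ft_torque': array([-0.2443,  0.2921,  0.0818]), 'gripper_width': np.float64(0.148), 'joint_pos': array([-0.6795,  0.4583,  0.0254,  1.1367, -0.0024, -0.1348])}
toolx yaw 148.7927001587421
```

```bash
cat > t2.py <<'E'
from h import *
T=[]
for i in range(5):
    im=eyes.snapshot("side"); s=robot.observe(); T.append(s["ft_torque"][2]); 
print(np.round(T,3),np.mean(T),s["tau"].round(3)[5], s["clock"])
r=R.from_rotvec(s["orientation"]).as_matrix(); print('toolx yaw',np.degrees(np.arctan2(r[1,0],r[0,0])))
cv2.imwrite('pics/z6.png',cv2.resize(im[330:420,300:400,::-1],None,fx=5,fy=5,interpolation=2))
E
python3 t2.py
```

```text
[0.144 0.142 0.146 0.148 0.176] 0.15121656739622752 0.154 7.1
toolx yaw 148.73941179339687
```

View pics/z6.png

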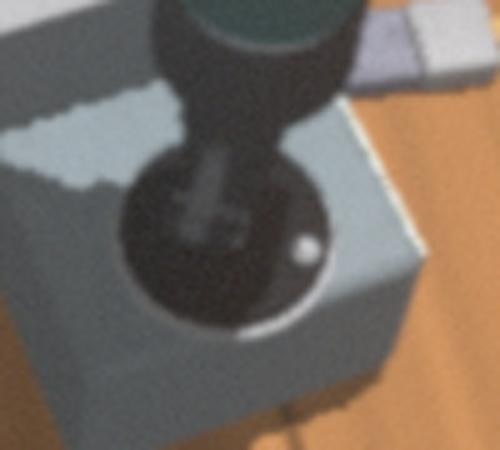

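Call:
{"method": "play_rows", "body": {"targets": [{"hand": 1,"x": 0,"y": 0,"z": 0,"spin": -1},{"hand": 1,"x": 0,"y": 0,"z": 0,"spin": -1}]}}

```text
clock: 7.27
tcp_pos: [0.5799, -0.3865, 0.1354]
orientation: [0.793, 3.04, -0.005]
ft_force: [-2.8, -1.7, 5.0]
gripper_width: 0.151
```

```bash
python3 t2.py
```

```text
[0.144 0.178 0.179 0.089 0.159] 0.14971918515445898 0.174 7.5167
toolx yaw 150.74003775278
```

Call:
{"method": "play_rows", "body": {"targets": [{"hand": 1,"x": 0,"y": 0,"z": 0,"spin": -1},{"hand": 1,"x": 0,"y": 0,"z": 0,"spin": -1}]}}

```text
clock: 7.68
tcp_pos: [0.5798, -0.3866, 0.1354]
orientation: [-0.741, -3.053, 0.005]
ft_force: [-2.5, -1.3, 5.0]
gripper_width: 0.145
```

```bash
python3 t2.py
```

```text
[-0.157 -0.051 -0.074 -0.076 -0.069] -0.08543191800048153 -0.059 7.9333
toolx yaw 152.69190375460963
```

Call:
{"method": "play_rows", "body": {"targets": [{"hand": 0.8,"x": 0,"y": 0,"z": 0,"spin": 0},{"hand": 0.4,"x": 0,"y": 0,"z": 0,"spin": 0},{"hand": 0.4,"x": 0,"y": 0,"z": 0,"spin": 0},{"hand": 0.4,"x": 0,"y": 0,"z": 0,"spin": 0},{"hand": 0.4,"x": 0,"y": 0,"z": -1,"spin": 0},{"hand": 0.4,"x": 0,"y": 0,"z": -2,"spin": 0},{"hand": 0.4,"x": 0,"y": 0,"z": -3,"spin": 0},{"hand": 0.4,"x": 0,"y": 0,"z": -4,"spin": 0},{"hand": 0.4,"x": 0,"y": 0,"z": -4,"spin": 0},{"hand": 0.4,"x": 0,"y": 0,"z": 0,"spin": 0},{"hand": 0.4,"x": 0,"y": 0,"z": 0,"spin": 0}]}}

```text
clock: 8.85
tcp_pos: [0.5823, -0.3867, 0.2798]
orientation: [0.738, 3.045, -0.006]
ft_force: [-0.8, -0.3, 0.4]
gripper_width: 0.599
```

```bash
python3 t.py
python3 - <<'E'
from h import *
s,im=grab("wrist","w3")
s,im=grab("side","sd3"); cv2.imwrite('pics/z7.png',cv2.resize(im[330:420,300:400],None,fx=5,fy=5,interpolation=2))
E
```

```text
{'clock': np.float64(8.85), 'tcp_pos': array([ 0.5823, -0.3867,  0.2798]), 'ft_force': array([-0.7781, -0.3028,  0.399 ]), 'ft_torque': array([-0.0193,  0.0339, -0.0243]), 'gripper_width': np.float64(0.599), 'joint_pos': array([-0.6786,  0.386 ,  0.2249,  1.4005,  0.    , -0.2034])}
toolx yaw 152.77124408825097
```

View pics/w3.png

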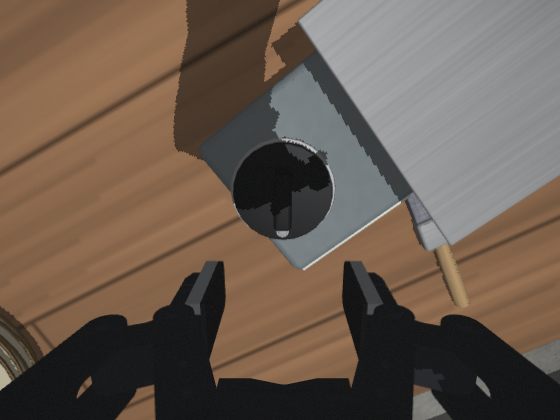

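View pics/z7.png

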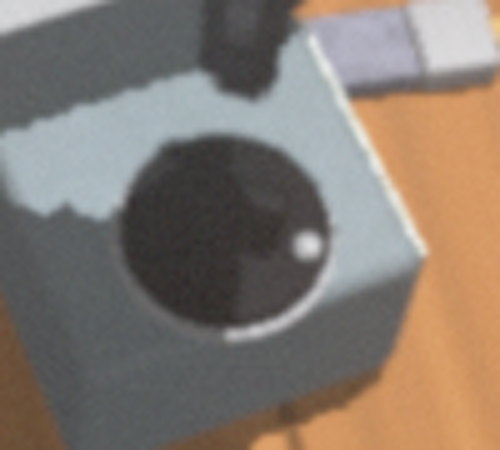

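Run:
```python
import cv2,numpy as np
a=cv2.imread('pics/w1.png')[215:250,260:305];b=cv2.imread('pics/w3.png')[215:250,260:305]
cv2.imwrite('pics/z8.png',cv2.resize(np.hstack([a,b]),None,fx=8,fy=8,interpolation=0))
```

```text
(no output)
```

View pics/z8.png

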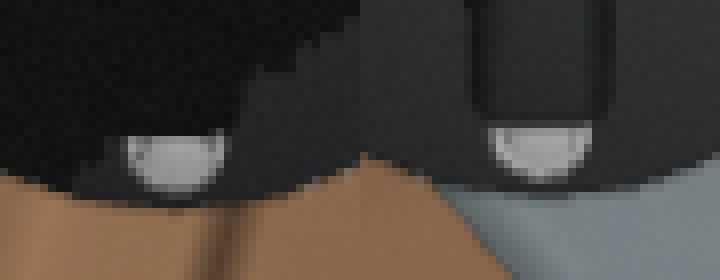

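Call:
{"method": "play_rows", "body": {"targets": [{"hand": 0.5,"x": 0,"y": 0,"z": 0,"spin": -6},{"hand": 0.5,"x": 0,"y": 0,"z": 0,"spin": -6},{"hand": 0.5,"x": 0,"y": 0,"z": 0,"spin": -6},{"hand": 0.5,"x": 0,"y": 0,"z": 0,"spin": -6},{"hand": 0.5,"x": 0,"y": 0,"z": 0,"spin": -6},{"hand": 0.5,"x": 0.27,"y": 3.75,"z": 0,"spin": 0},{"hand": 0.5,"x": 0.27,"y": 3.75,"z": 0,"spin": 0},{"hand": 0.5,"x": 0.27,"y": 3.75,"z": 0,"spin": 0},{"hand": 0.5,"x": 0.27,"y": 3.75,"z": 0,"spin": 0},{"hand": 0.5,"x": 0.27,"y": 3.75,"z": 0,"spin": 0},{"hand": 0.5,"x": 0.27,"y": 3.75,"z": 0,"spin": 0},{"hand": 0.5,"x": 0.27,"y": 3.75,"z": 0,"spin": 0},{"hand": 0.5,"x": 0.27,"y": 3.75,"z": 0,"spin": 0},{"hand": 0.5,"x": 0.27,"y": 3.75,"z": 0,"spin": 0},{"hand": 0.5,"x": 0.27,"y": 3.75,"z": 0,"spin": 0},{"hand": 0.5,"x": 0.27,"y": 3.75,"z": 0,"spin": 0},{"hand": 0.5,"x": 0.27,"y": 3.75,"z": 0,"spin": 0},{"hand": 0.5,"x": 0.27,"y": 3.75,"z": 0,"spin": 0},{"hand": 0.5,"x": 0.27,"y": 3.75,"z": 0,"spin": 0}]}}

```text
clock: 10.53
tcp_pos: [0.5152, 0.1389, 0.2722]
orientation: [0.075, -3.137, 0.001]
ft_force: [0.9, 0.2, 0.6]
gripper_width: 0.501
```

Call:
{"method": "play_rows", "body": {"targets": [{"hand": 0.5,"x": 0,"y": 0,"z": 0,"spin": 0},{"hand": 0.5,"x": 0,"y": 0,"z": 0,"spin": 0},{"hand": 0.5,"x": 0,"y": 0,"z": 0,"spin": 0}]}}

```text
clock: 10.78
tcp_pos: [0.5163, 0.1372, 0.2728]
orientation: [0.077, -3.138, 0.001]
ft_force: [-0.2, -0.3, -0.6]
gripper_width: 0.501
```

```bash
python3 t.py
python3 - <<'E'
from h import *
s,im=grab("wrist","w4")
E
```

```text
{'clock': np.float64(10.7833), 'tcp_pos': array([0.5163, 0.1372, 0.2728]), 'ft_force': array([-0.191 , -0.3261, -0.6428]), 'ft_torque': array([-0.0568,  0.0188, -0.0263]), 'gripper_width': np.float64(0.5006), 'joint_pos': array([ 1.389e-01,  9.780e-02, -1.560e-01,  1.320e+00, -5.000e-04,
        9.000e-02])}
toolx yaw -177.1950609995538
```

View pics/w4.png

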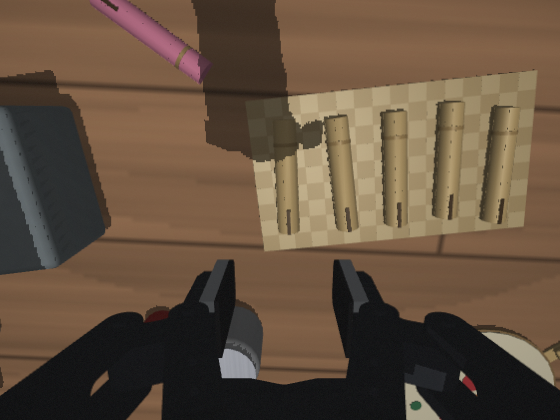

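Run:
```python
from h import *
s=robot.observe()
for a,b in [((284,120),(289,233)),((338,118),(347,230)),((394,112),(397,226)),((451,103),(446,217)),((505,109),(494,222))]:
    A=onz("wrist",a,.02,s);B=onz("wrist",b,.02,s); d=B-A
    print(((A+B)/2).round(4),np.degrees(np.arctan2(d[1],d[0])).round(1),np.linalg.norm(d).round(4))
print('tin',onz("side",(356,217),.085),'jar',onz("side",(365,250),.06))
```

```text
[0.5208 0.1408 0.02  ] 5.3 0.1292
[0.5149 0.2038 0.02  ] 9.9 0.1284
[0.5065 0.2625 0.02  ] 9.2 0.1296
[0.4936 0.3201 0.02  ] 7.6 0.1275
[0.4969 0.3783 0.02  ] 6.8 0.1275
tin [0.72875673 0.080069   0.085     ] jar [ 0.72940915 -0.0168117   0.06      ]
```

Call:
{"method": "play_rows", "body": {"targets": [{"hand": 0.5,"x": -0.55,"y": 0.3,"z": 3.2,"spin": -2.5},{"hand": 0.5,"x": 0,"y": 0,"z": 3.2,"spin": 0},{"hand": 0.5,"x": 0,"y": 0,"z": 3.2,"spin": 0},{"hand": 0.5,"x": 0,"y": 0,"z": 3.2,"spin": 0},{"hand": 0.5,"x": 0,"y": 0,"z": 3.2,"spin": 0},{"hand": 0.5,"x": 0,"y": 0,"z": 3.2,"spin": 0},{"hand": 0.5,"x": 0,"y": 0,"z": 2.3,"spin": 0},{"hand": 0.5,"x": 0,"y": 0,"z": 0,"spin": 0},{"hand": 0.5,"x": 0,"y": 0,"z": 0,"spin": 0}]}}

```text
clock: 11.58
tcp_pos: [0.5212, 0.139, 0.058]
orientation: [0.14, -3.134, 0.001]
ft_force: [0.2, 0.5, 0.0]
gripper_width: 0.498
```

```bash
python3 t.py
python3 - <<'E'
from h import *
s,im=grab("wrist","w5")
E
```

```text
{'clock': np.float64(11.5833), 'tcp_pos': array([0.5212, 0.139 , 0.058 ]), 'ft_force': array([0.2331, 0.5399, 0.0081]), 'ft_torque': array([ 0.0175,  0.0261, -0.0016]), 'gripper_width': np.float64(0.4984), 'joint_pos': array([ 1.408e-01,  2.830e-01, -4.171e-01,  8.750e-01, -2.000e-04,
        5.130e-02])}
toolx yaw -174.87114238026325
```

View pics/w5.png

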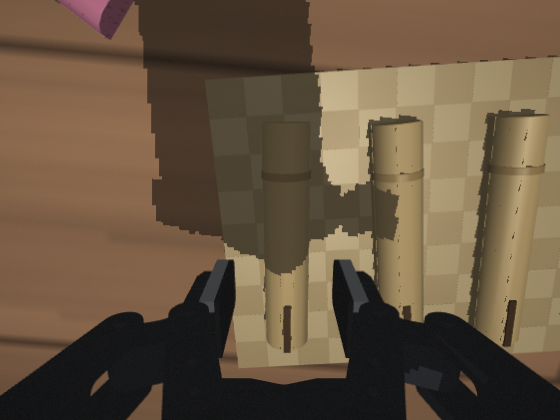

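Call:
{"method": "play_rows", "body": {"targets": [{"hand": 0.5,"x": 0,"y": 0.15,"z": 1.5,"spin": 0},{"hand": 0.5,"x": 0,"y": 0,"z": 1.5,"spin": 0},{"hand": 0.5,"x": 0,"y": 0,"z": 1.2,"spin": 0},{"hand": 0.5,"x": 0,"y": 0,"z": 0.8,"spin": 0},{"hand": 0.5,"x": 0,"y": 0,"z": 0,"spin": 0},{"hand": 1,"x": 0,"y": 0,"z": 0,"spin": 0},{"hand": 1,"x": 0,"y": 0,"z": 0,"spin": 0},{"hand": 1,"x": 0,"y": 0,"z": 0,"spin": 0},{"hand": 1,"x": 0,"y": 0,"z": 0,"spin": 0},{"hand": 1,"x": 0,"y": 0,"z": 0,"spin": 0}]}}

```text
clock: 12.47
tcp_pos: [0.524, 0.1422, 0.0111]
orientation: [-0.144, 3.135, -0.0]
ft_force: [-1.9, -1.0, 6.7]
gripper_width: 0.267
```

```bash
python3 t.py
```

```text
{'clock': np.float64(12.4667), 'tcp_pos': array([0.524 , 0.1422, 0.0111]), 'ft_force': array([-1.8767, -1.022 ,  6.6918]), 'ft_torque': array([-0.1431,  0.2456, -0.0522]), 'gripper_width': np.float64(0.2666), 'joint_pos': array([ 1.461e-01,  3.454e-01, -4.533e-01,  7.692e-01, -5.000e-04,
        5.430e-02])}
toolx yaw -174.74112392394974
```

Call:
{"method": "play_rows", "body": {"targets": [{"hand": 1,"x": 0,"y": 0,"z": -1,"spin": 0},{"hand": 1,"x": 0,"y": 0,"z": -2,"spin": 0},{"hand": 1,"x": 0,"y": 0,"z": -3,"spin": 0},{"hand": 1,"x": 0,"y": 0,"z": -3.5,"spin": 0},{"hand": 1,"x": 0,"y": 0,"z": -3.5,"spin": 0},{"hand": 1,"x": 0,"y": 0,"z": -3.5,"spin": 0},{"hand": 1,"x": 0,"y": 0,"z": -3.5,"spin": 0},{"hand": 1,"x": 0,"y": 0,"z": -3.5,"spin": 0},{"hand": 1,"x": 0,"y": 0,"z": -2.5,"spin": -5.4},{"hand": 1,"x": 0.53,"y": -3.5,"z": 0,"spin": 0},{"hand": 1,"x": 0.53,"y": -3.5,"z": 0,"spin": 0},{"hand": 1,"x": 0.53,"y": -3.5,"z": 0,"spin": 0},{"hand": 1,"x": 0.53,"y": -3.5,"z": 0,"spin": 0},{"hand": 1,"x": 0.53,"y": -3.5,"z": 0,"spin": 0},{"hand": 1,"x": 0.53,"y": -3.5,"z": 0,"spin": 0},{"hand": 1,"x": 0.53,"y": -3.5,"z": 0,"spin": 0},{"hand": 1,"x": 0.53,"y": -3.5,"z": 0,"spin": 0},{"hand": 1,"x": 0,"y": 0,"z": 0,"spin": 0},{"hand": 1,"x": 0,"y": 0,"z": 0,"spin": 0}]}}

```text
clock: 14.05
tcp_pos: [0.5324, -0.1425, 0.2698]
orientation: [-0.287, 3.128, 0.0]
ft_force: [-0.3, 0.4, -0.6]
gripper_width: 0.267
```

```bash
python3 t.py
python3 - <<'E'
from h import *
s,im=grab("scene","s6"); cv2.imwrite('pics/s6z.png',cv2.resize(im[60:260,80:340],None,fx=3,fy=3,interpolation=2))
E
```

```text
{'clock': np.float64(14.05), 'tcp_pos': array([ 0.5324, -0.1425,  0.2698]), 'ft_force': array([-0.3208,  0.4351, -0.588 ]), 'ft_torque': array([ 0.0686,  0.0213, -0.0447]), 'gripper_width': np.float64(0.2674), 'joint_pos': array([-3.7900e-01,  1.2710e-01, -1.2910e-01,  1.3142e+00,  4.0000e-04,
       -5.6170e-01])}
toolx yaw -169.53342663764377
```

View pics/s6z.png

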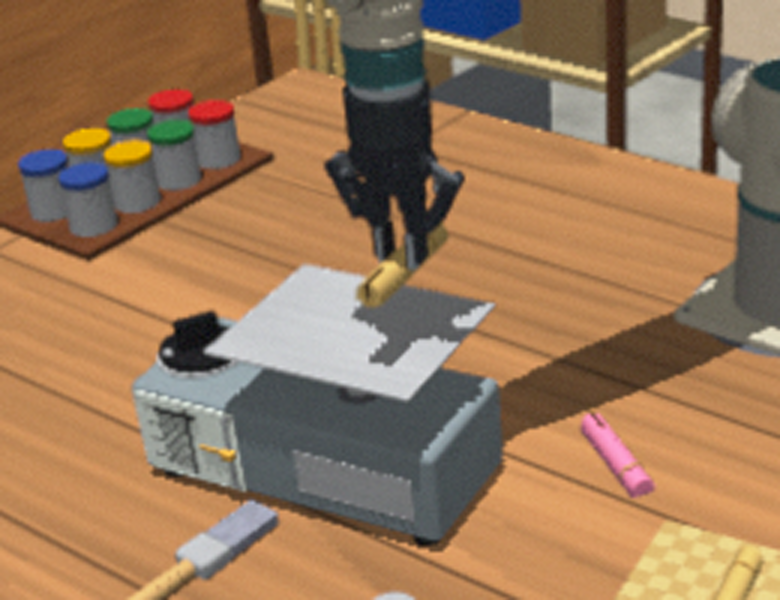

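Call:
{"method": "play_rows", "body": {"targets": [{"hand": 1,"x": 0,"y": 0,"z": 2,"spin": 0},{"hand": 1,"x": 0,"y": 0,"z": 2,"spin": 0},{"hand": 1,"x": 0,"y": 0,"z": 1.5,"spin": 0},{"hand": 1,"x": 0,"y": 0,"z": 0.4,"spin": 0},{"hand": 1,"x": 0,"y": 0,"z": 0.3,"spin": 0},{"hand": 1,"x": 0,"y": 0,"z": 0.3,"spin": 0},{"hand": 1,"x": 0,"y": 0,"z": 0.2,"spin": 0},{"hand": 1,"x": 0,"y": 0,"z": 0.2,"spin": 0},{"hand": 1,"x": 0,"y": 0,"z": 0.2,"spin": 0},{"hand": 1,"x": 0,"y": 0,"z": 0.2,"spin": 0},{"hand": 1,"x": 0,"y": 0,"z": 0.2,"spin": 0},{"hand": 1,"x": 0,"y": 0,"z": 0.2,"spin": 0},{"hand": 1,"x": 0,"y": 0,"z": 0,"spin": 0},{"hand": 1,"x": 0,"y": 0,"z": 0,"spin": 0}]}}

```text
clock: 15.27
tcp_pos: [0.5324, -0.1409, 0.1921]
orientation: [0.292, -3.128, -0.0]
ft_force: [-0.2, -0.1, 0.0]
gripper_width: 0.27
```

```bash
python3 t.py
python3 - <<'E'
from h import *
s,im=grab("scene","s7"); cv2.imwrite('pics/s7z.png',cv2.resize(im[130:250,100:260],None,fx=5,fy=5,interpolation=2))
E
```

```text
{'clock': np.float64(15.2667), 'tcp_pos': array([ 0.5324, -0.1409,  0.1921]), 'ft_force': array([-0.17  , -0.0867,  0.0383]), 'ft_torque': array([-0.007 ,  0.035 ,  0.0117]), 'gripper_width': np.float64(0.2697), 'joint_pos': array([-0.3761,  0.1703, -0.2449,  1.1562, -0.    , -0.562 ])}
toolx yaw -169.3473582823429
```

View pics/s7z.png

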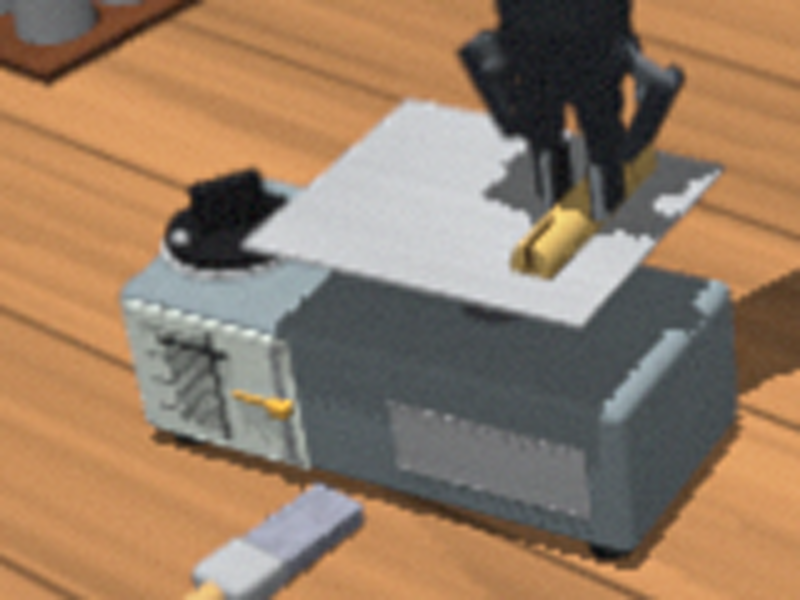

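Call:
{"method": "play_rows", "body": {"targets": [{"hand": 1,"x": 0,"y": 0,"z": 0.2,"spin": 0},{"hand": 1,"x": 0,"y": 0,"z": 0.2,"spin": 0},{"hand": 1,"x": 0,"y": 0,"z": 0.2,"spin": 0},{"hand": 1,"x": 0,"y": 0,"z": 0.2,"spin": 0},{"hand": 1,"x": 0,"y": 0,"z": 0,"spin": 0},{"hand": 1,"x": 0,"y": 0,"z": 0,"spin": 0},{"hand": 0.68,"x": 0,"y": 0,"z": 0,"spin": 0},{"hand": 0.5,"x": 0,"y": 0,"z": 0,"spin": 0},{"hand": 0.5,"x": 0,"y": 0,"z": 0,"spin": 0},{"hand": 0.5,"x": 0,"y": 0,"z": -0.5,"spin": 0},{"hand": 0.5,"x": 0,"y": 0,"z": -1.5,"spin": 0},{"hand": 0.5,"x": 0,"y": 0,"z": -3,"spin": 0},{"hand": 0.5,"x": 0,"y": 0,"z": -3.5,"spin": 0},{"hand": 0.5,"x": 0,"y": 0,"z": 0,"spin": 0}]}}

```text
clock: 16.48
tcp_pos: [0.5364, -0.1424, 0.2772]
orientation: [-0.291, 3.117, -0.009]
ft_force: [0.7, -1.3, 0.4]
gripper_width: 0.499
```

```bash
python3 t.py
python3 - <<'E'
from h import *
s,im=grab("scene","s8"); cv2.imwrite('pics/s8z.png',cv2.resize(im[130:250,100:260],None,fx=5,fy=5,interpolation=2))
s,im=grab("wrist","w8")
E
```

```text
{'clock': np.float64(16.4833), 'tcp_pos': array([ 0.5364, -0.1424,  0.2772]), 'ft_force': array([ 0.702 , -1.3034,  0.4208]), 'ft_torque': array([-0.0735, -0.0554,  0.0562]), 'gripper_width': np.float64(0.499), 'joint_pos': array([-0.3759,  0.1225, -0.119 ,  1.3167, -0.    , -0.562 ])}
toolx yaw -169.3337341191942
```

View pics/s8z.png

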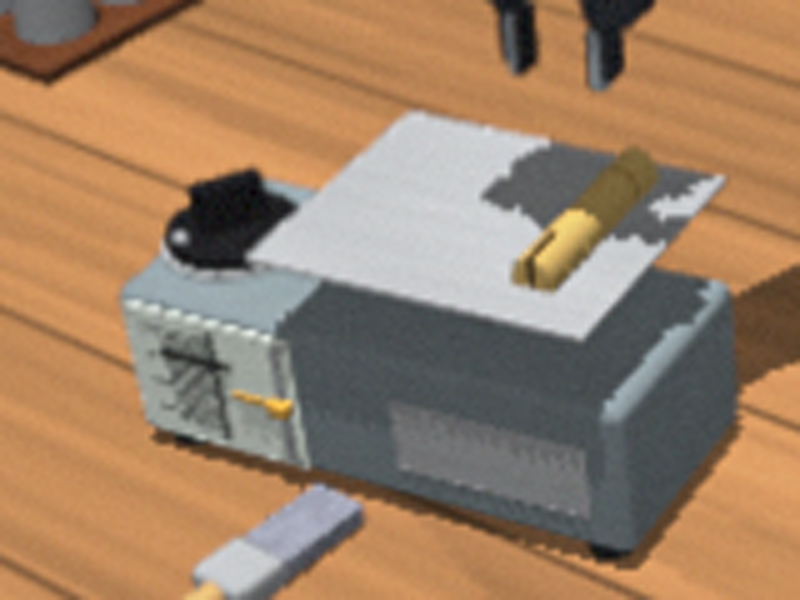

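View pics/w8.png

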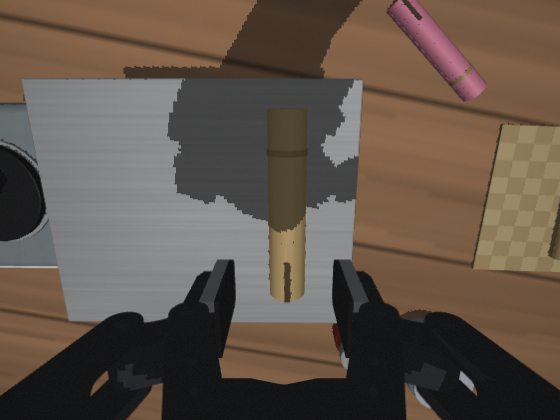

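Call:
{"method": "play_rows", "body": {"targets": [{"hand": 0.5,"x": -0.41,"y": 3.45,"z": 0,"spin": 0.8},{"hand": 0.5,"x": -0.41,"y": 3.45,"z": 0,"spin": 0},{"hand": 0.5,"x": -0.41,"y": 3.45,"z": 0,"spin": 0},{"hand": 0.5,"x": -0.41,"y": 3.45,"z": 0,"spin": 0},{"hand": 0.5,"x": -0.41,"y": 3.45,"z": 0,"spin": 0},{"hand": 0.5,"x": -0.41,"y": 3.45,"z": 0,"spin": 0},{"hand": 0.5,"x": -0.41,"y": 3.45,"z": 0,"spin": 0},{"hand": 0.5,"x": -0.41,"y": 3.45,"z": 0,"spin": 0},{"hand": 0.5,"x": -0.41,"y": 3.45,"z": 0,"spin": 0},{"hand": 0.5,"x": -0.41,"y": 3.45,"z": 0,"spin": 0},{"hand": 0.5,"x": 0,"y": 0,"z": 3.2,"spin": 0},{"hand": 0.5,"x": 0,"y": 0,"z": 3.2,"spin": 0},{"hand": 0.5,"x": 0,"y": 0,"z": 3.2,"spin": 0},{"hand": 0.5,"x": 0,"y": 0,"z": 3.2,"spin": 0},{"hand": 0.5,"x": 0,"y": 0,"z": 3.2,"spin": 0},{"hand": 0.5,"x": 0,"y": 0,"z": 3.2,"spin": 0},{"hand": 0.5,"x": 0,"y": 0,"z": 2.4,"spin": 0},{"hand": 0.5,"x": 0,"y": 0,"z": 0,"spin": 0},{"hand": 0.5,"x": 0,"y": 0,"z": 0,"spin": 0}]}}

```text
clock: 18.17
tcp_pos: [0.5107, 0.2052, 0.0511]
orientation: [0.269, -3.124, 0.002]
ft_force: [0.0, -0.0, -0.3]
gripper_width: 0.501
```

```bash
python3 t.py
python3 - <<'E'
from h import *
s,im=grab("wrist","w9")
s,im=grab("scene","s9"); cv2.imwrite('pics/s9z.png',cv2.resize(im[180:230,115:175],None,fx=12,fy=12,interpolation=2))
E
```

```text
{'clock': np.float64(18.1667), 'tcp_pos': array([0.5107, 0.2052, 0.0511]), 'ft_force': array([ 0.0194, -0.0247, -0.2722]), 'ft_torque': array([-0.0137, -0.0515, -0.0024]), 'gripper_width': np.float64(0.5005), 'joint_pos': array([ 0.2647,  0.3095, -0.3974,  0.87  ,  0.    ,  0.0926])}
toolx yaw -170.14311375218756
```

View pics/w9.png

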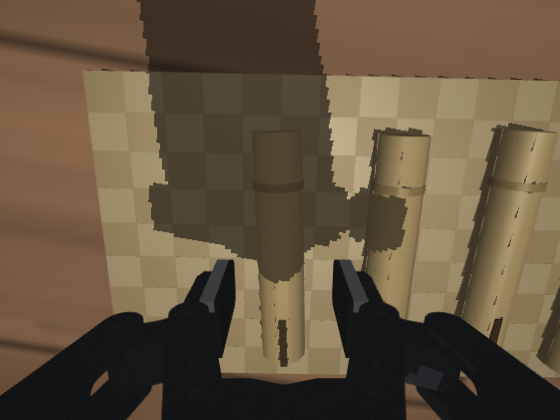

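View pics/s9z.png

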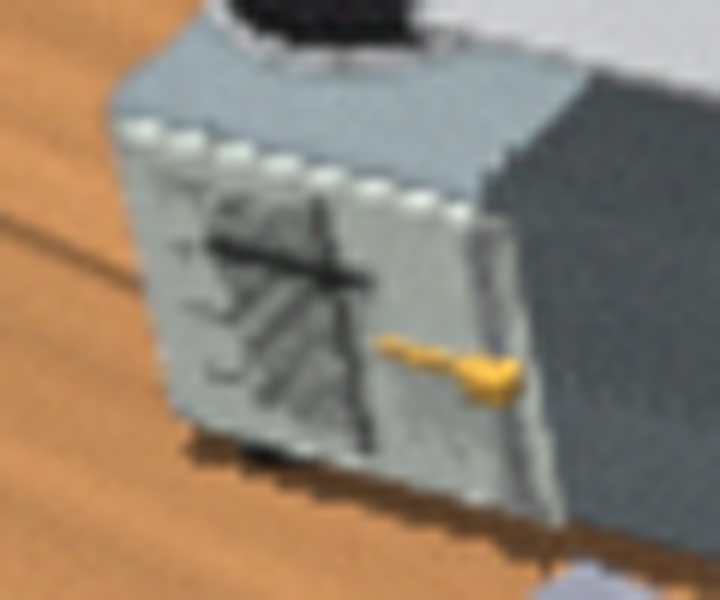

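Call:
{"method": "play_rows", "body": {"targets": [{"hand": 0.5,"x": -0.3,"y": -0.1,"z": 1.5,"spin": 0},{"hand": 0.5,"x": 0,"y": 0,"z": 1.3,"spin": 0},{"hand": 0.5,"x": 0,"y": 0,"z": 1.0,"spin": 0},{"hand": 0.5,"x": 0,"y": 0,"z": 0.5,"spin": 0},{"hand": 0.5,"x": 0,"y": 0,"z": 0,"spin": 0},{"hand": 1,"x": 0,"y": 0,"z": 0,"spin": 0},{"hand": 1,"x": 0,"y": 0,"z": 0,"spin": 0},{"hand": 1,"x": 0,"y": 0,"z": 0,"spin": 0},{"hand": 1,"x": 0,"y": 0,"z": 0,"spin": 0},{"hand": 1,"x": 0,"y": 0,"z": 0,"spin": 0}]}}

```text
clock: 19.1
tcp_pos: [0.5174, 0.2058, 0.0115]
orientation: [-0.27, 3.128, 0.0]
ft_force: [-1.0, -0.3, 5.3]
gripper_width: 0.267
```

```bash
python3 t.py
python3 - <<'E'
from h import *
# vertical plane of face: scale x=+75..; vertical px/mm
o=np.array([.5567,-.255,0]);ex=np.array([.983,.186,0]);ey=np.array([-.186,.983,0])
for z in (.095,.081,.067,.053):
    print(z,proj("scene",o+.082*ex-.11*ey+[0,0,z])[0].round(2))
E
```

```text
{'clock': np.float64(19.1), 'tcp_pos': array([0.5174, 0.2058, 0.0115]), 'ft_force': array([-1.0394, -0.3479,  5.3179]), 'ft_torque': array([-0.1251,  0.3118,  0.0294]), 'gripper_width': np.float64(0.267), 'joint_pos': array([ 0.2625,  0.3655, -0.421 ,  0.7824, -0.    ,  0.0903])}
toolx yaw -170.13703304313495
0.095 [139.58 199.13]
0.081 [140.37 202.93]
0.067 [141.14 206.69]
0.053 [141.92 210.41]
```

Call:
{"method": "play_rows", "body": {"targets": [{"hand": 1,"x": 0,"y": 0,"z": -1,"spin": 0},{"hand": 1,"x": 0,"y": 0,"z": -2,"spin": 0},{"hand": 1,"x": 0,"y": 0,"z": -3,"spin": 0},{"hand": 1,"x": 0,"y": 0,"z": -3.5,"spin": 0},{"hand": 1,"x": 0,"y": 0,"z": -3.5,"spin": 0},{"hand": 1,"x": 0,"y": 0,"z": -3.5,"spin": 0},{"hand": 1,"x": 0,"y": 0,"z": -3.5,"spin": 0},{"hand": 1,"x": 0,"y": 0,"z": -3.5,"spin": 0},{"hand": 1,"x": 0,"y": 0,"z": -2.5,"spin": -0.8},{"hand": 1,"x": 0.39,"y": -3.38,"z": 0,"spin": 0},{"hand": 1,"x": 0.39,"y": -3.38,"z": 0,"spin": 0},{"hand": 1,"x": 0.39,"y": -3.38,"z": 0,"spin": 0},{"hand": 1,"x": 0.39,"y": -3.38,"z": 0,"spin": 0},{"hand": 1,"x": 0.39,"y": -3.38,"z": 0,"spin": 0},{"hand": 1,"x": 0.39,"y": -3.38,"z": 0,"spin": 0},{"hand": 1,"x": 0.39,"y": -3.38,"z": 0,"spin": 0},{"hand": 1,"x": 0.39,"y": -3.38,"z": 0,"spin": 0},{"hand": 1,"x": 0.39,"y": -3.38,"z": 0,"spin": 0},{"hand": 1,"x": 0.39,"y": -3.38,"z": 0,"spin": 0}]}}

```text
clock: 20.68
tcp_pos: [0.5404, -0.1355, 0.2709]
orientation: [-0.292, 3.127, -0.0]
ft_force: [1.2, 1.1, 0.3]
gripper_width: 0.266
```

Call:
{"method": "play_rows", "body": {"targets": [{"hand": 1,"x": 0.39,"y": -3.38,"z": 0,"spin": 0},{"hand": 1,"x": 0.39,"y": -3.38,"z": 0,"spin": 0},{"hand": 1,"x": 0,"y": 0,"z": 0,"spin": 0},{"hand": 1,"x": 0,"y": 0,"z": 0,"spin": 0},{"hand": 1,"x": 0,"y": 0,"z": 0,"spin": 0}]}}

```text
clock: 21.1
tcp_pos: [0.5452, -0.2015, 0.2704]
orientation: [0.291, -3.128, -0.001]
ft_force: [-0.5, -0.0, -0.8]
gripper_width: 0.266
```

```bash
python3 t.py
python3 - <<'E'
from h import *
s,im=grab("scene","s10"); cv2.imwrite('pics/s10z.png',cv2.resize(im[100:250,100:260],None,fx=4,fy=4,interpolation=2))
E
```

```text
{'clock': np.float64(21.1), 'tcp_pos': array([ 0.5452, -0.2015,  0.2704]), 'ft_force': array([-0.4878, -0.0411, -0.814 ]), 'ft_torque': array([0.043 , 0.0163, 0.0475]), 'gripper_width': np.float64(0.2655), 'joint_pos': array([-4.6540e-01,  1.8160e-01, -6.3800e-02,  1.3261e+00,  5.0000e-04,
       -6.5090e-01])}
toolx yaw -169.369387978685
```

View pics/s10z.png

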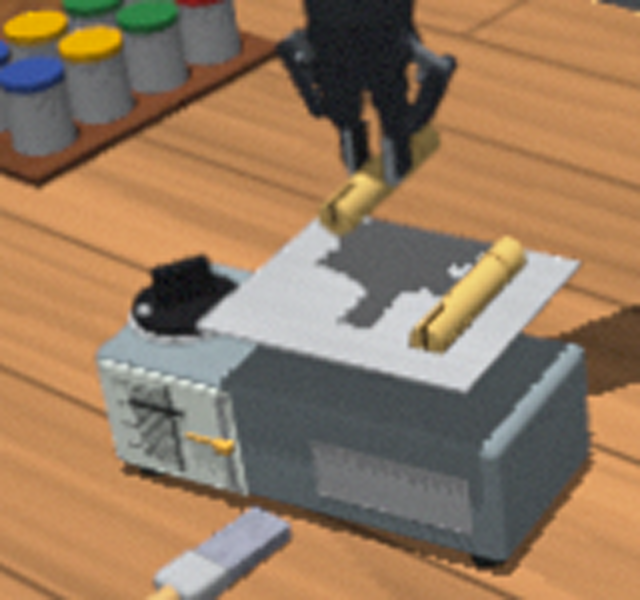

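Call:
{"method": "play_rows", "body": {"targets": [{"hand": 1,"x": 0,"y": 0,"z": 2.5,"spin": 0},{"hand": 1,"x": 0,"y": 0,"z": 2.5,"spin": 0},{"hand": 1,"x": 0,"y": 0,"z": 2,"spin": 0},{"hand": 1,"x": 0,"y": 0,"z": 0.4,"spin": 0},{"hand": 1,"x": 0,"y": 0,"z": 0.3,"spin": 0},{"hand": 1,"x": 0,"y": 0,"z": 0.3,"spin": 0},{"hand": 1,"x": 0,"y": 0,"z": 0.2,"spin": 0},{"hand": 1,"x": 0,"y": 0,"z": 0.2,"spin": 0},{"hand": 1,"x": 0,"y": 0,"z": 0.2,"spin": 0},{"hand": 1,"x": 0,"y": 0,"z": 0.2,"spin": 0},{"hand": 1,"x": 0,"y": 0,"z": 0.2,"spin": 0},{"hand": 1,"x": 0,"y": 0,"z": 0.2,"spin": 0},{"hand": 1,"x": 0,"y": 0,"z": 0.2,"spin": 0},{"hand": 1,"x": 0,"y": 0,"z": 0.2,"spin": 0},{"hand": 1,"x": 0,"y": 0,"z": 0.2,"spin": 0},{"hand": 1,"x": 0,"y": 0,"z": 0.2,"spin": 0},{"hand": 1,"x": 0,"y": 0,"z": 0,"spin": 0},{"hand": 1,"x": 0,"y": 0,"z": 0,"spin": 0}]}}

```text
clock: 22.65
tcp_pos: [0.5453, -0.2016, 0.1701]
orientation: [0.292, -3.127, -0.001]
ft_force: [0.1, 0.3, 0.3]
gripper_width: 0.267
```

```bash
python3 t.py
python3 - <<'E'
from h import *
s,im=grab("scene","s11"); cv2.imwrite('pics/s11z.png',cv2.resize(im[130:250,100:260],None,fx=5,fy=5,interpolation=2))
E
```

```text
{'clock': np.float64(22.65), 'tcp_pos': array([ 0.5453, -0.2016,  0.1701]), 'ft_force': array([0.0733, 0.2818, 0.3109]), 'ft_torque': array([ 0.0195,  0.06  , -0.008 ]), 'gripper_width': np.float64(0.267), 'joint_pos': array([-4.6530e-01,  2.3930e-01, -2.0770e-01,  1.1246e+00, -1.0000e-04,
       -6.5130e-01])}
toolx yaw -169.3449354295428
```

View pics/s11z.png

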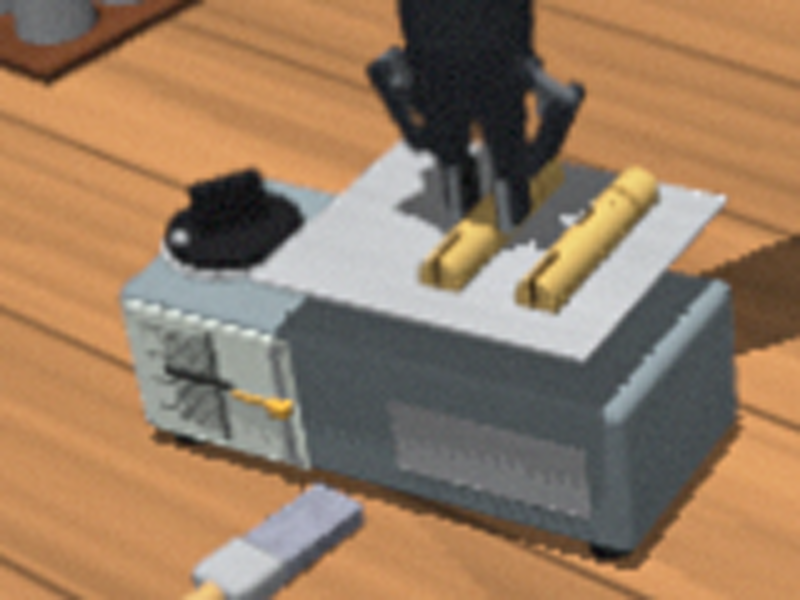

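Release the second handle and look at the pointer, settled.

Call:
{"method": "play_rows", "body": {"targets": [{"hand": 0.68,"x": 0,"y": 0,"z": 0,"spin": 0},{"hand": 0.5,"x": 0,"y": 0,"z": 0,"spin": 0},{"hand": 0.5,"x": 0,"y": 0,"z": 0,"spin": 0},{"hand": 0.5,"x": 0,"y": 0,"z": -0.5,"spin": 0},{"hand": 0.5,"x": 0,"y": 0,"z": -1.5,"spin": 0},{"hand": 0.5,"x": 0,"y": 0,"z": -3,"spin": 0},{"hand": 0.5,"x": 0,"y": 0,"z": -3.5,"spin": 0},{"hand": 0.5,"x": 0,"y": 0,"z": -1.5,"spin": 0},{"hand": 0.5,"x": 0,"y": 0,"z": 0,"spin": 0},{"hand": 0.5,"x": 0,"y": 0,"z": 0,"spin": 0},{"hand": 0.5,"x": 0,"y": 0,"z": 0,"spin": 0},{"hand": 0.5,"x": 0,"y": 0,"z": 0,"spin": 0},{"hand": 0.5,"x": 0,"y": 0,"z": 0,"spin": 0},{"hand": 0.5,"x": 0,"y": 0,"z": 0,"spin": 0},{"hand": 0.5,"x": 0,"y": 0,"z": 0,"spin": 0},{"hand": 0.5,"x": 0,"y": 0,"z": 0,"spin": 0},{"hand": 0.5,"x": 0,"y": 0,"z": 0,"spin": 0},{"hand": 0.5,"x": 0,"y": 0,"z": 0,"spin": 0}]}}

```text
clock: 24.2
tcp_pos: [0.5456, -0.2017, 0.2702]
orientation: [0.292, -3.128, -0.0]
ft_force: [-0.2, -0.2, 0.4]
gripper_width: 0.498
```

```bash
python3 t.py
python3 - <<'E'
from h import *
s,im=grab("wrist","w12")
ims=[eyes.snapshot("scene")[:,:,::-1].astype(float) for i in range(4)]
im=np.mean(ims,0); cv2.imwrite('pics/s12.png',im)
cv2.imwrite('pics/s12z.png',cv2.resize(im[180:230,115:175],None,fx=12,fy=12,interpolation=2))
E
```

```text
{'clock': np.float64(24.2), 'tcp_pos': array([ 0.5456, -0.2017,  0.2702]), 'ft_force': array([-0.2433, -0.1675,  0.367 ]), 'ft_torque': array([0.0249, 0.0409, 0.0232]), 'gripper_width': np.float64(0.4983), 'joint_pos': array([-0.4653,  0.1822, -0.0635,  1.3253, -0.    , -0.6514])}
toolx yaw -169.34015566919885[ WARN:0@11.534] global loadsave.cpp:1063 imwrite_ Unsupported depth image for selected encoder is fallbacked to CV_8U.
```

View pics/s12z.png

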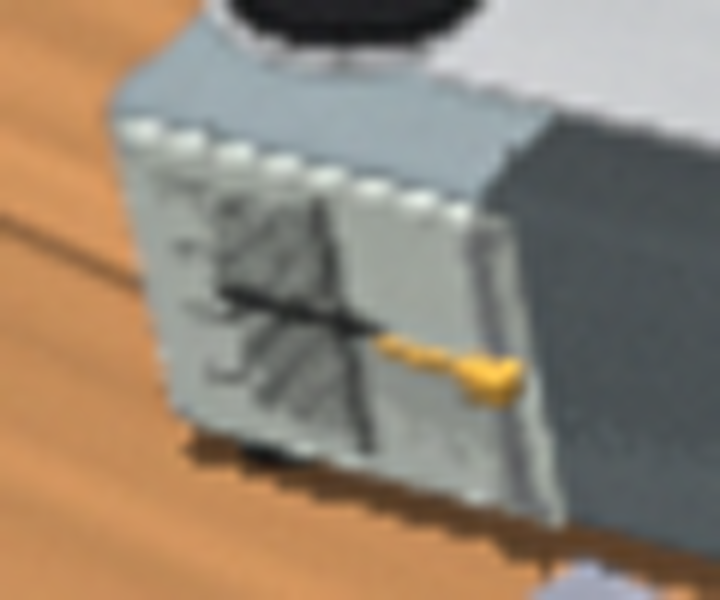

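View pics/w12.png

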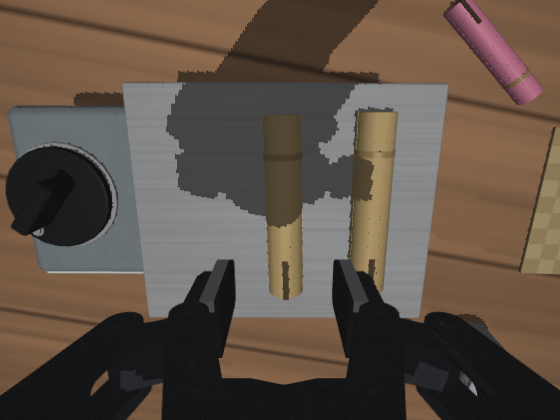

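Run:
```python
from h import *
P=np.array([.656,-.348,.067]); M=np.array([.65,-.335,.064])
for yaw,x,y,z in [(125,.81,-.24,.2),(125,.81,-.24,.14),(125,.78,-.2,.2),(130,.79,-.24,.16),(135,.79,-.24,.16),(145,.79,-.2,.16),(145,.79,-.2,.12),(125,.79,-.24,.10)]:
    t=np.radians(yaw); m=np.array([[np.cos(t),np.sin(t),0],[np.sin(t),-np.cos(t),0],[0,0,-1]])
    s=dict(orientation=R.from_matrix(m).as_rotvec(),tcp_pos=[x,y,z])
    print(yaw,x,y,z,proj("wrist",P,s)[0].round(),np.hypot(x,y))
```

```text
125 0.81 -0.24 0.2 [ 48. 202.] 0.8448076704197235
125 0.81 -0.24 0.14 [-11. 226.] 0.8448076704197235
125 0.78 -0.2 0.2 [ 61. 260.] 0.8052328855678959
130 0.79 -0.24 0.16 [ 34. 212.] 0.8256512580987205
135 0.79 -0.24 0.16 [ 31. 191.] 0.8256512580987205
145 0.79 -0.2 0.16 [-11. 182.] 0.8149233092751735
145 0.79 -0.2 0.12 [-67. 196.] 0.8149233092751735
125 0.79 -0.24 0.1 [-35. 270.] 0.8256512580987205
```

Call:
{"method": "play_rows", "body": {"targets": [{"hand": 0.5,"x": 0,"y": 0,"z": 0,"spin": 6.7},{"hand": 0.5,"x": 0,"y": 0,"z": 0,"spin": 6.7},{"hand": 0.5,"x": 0,"y": 0,"z": 0,"spin": 6.7},{"hand": 0.5,"x": 0,"y": 0,"z": 0,"spin": 6.7},{"hand": 0.5,"x": 0,"y": 0,"z": 0,"spin": 6.7},{"hand": 0.5,"x": 0,"y": 0,"z": 0,"spin": 6.7},{"hand": 0.5,"x": 0,"y": 0,"z": 0,"spin": 6.7},{"hand": 0.5,"x": 0,"y": 0,"z": 0,"spin": 6.7},{"hand": 0.5,"x": 0,"y": 0,"z": 0,"spin": 6.7},{"hand": 0.5,"x": -2.8,"y": 1.85,"z": 0,"spin": 0},{"hand": 0.5,"x": -2.8,"y": 1.85,"z": 0,"spin": 0},{"hand": 0.5,"x": -2.8,"y": 1.85,"z": 0,"spin": 0},{"hand": 0.5,"x": -2.8,"y": 1.85,"z": 0,"spin": 0},{"hand": 0.5,"x": -2.8,"y": 1.85,"z": 0,"spin": 0},{"hand": 0.5,"x": -2.8,"y": 1.85,"z": 0,"spin": 0},{"hand": 0.5,"x": 0,"y": 0,"z": 2.5,"spin": 0},{"hand": 0.5,"x": 0,"y": 0,"z": 2.5,"spin": 0},{"hand": 0.5,"x": 0,"y": 0,"z": 2,"spin": 0},{"hand": 0.5,"x": 0,"y": 0,"z": 0,"spin": 0},{"hand": 0.5,"x": 0,"y": 0,"z": 0,"spin": 0}]}}

```text
clock: 26.12
tcp_pos: [0.7379, -0.2574, 0.1983]
orientation: [-1.317, -2.848, 0.0]
ft_force: [-0.1, -0.5, 0.8]
gripper_width: 0.499
```

Run:
```python
from h import *
import pickle
s,im=grab("wrist","v1"); pickle.dump(s,open('v1.pkl','wb')); print(s["tcp_pos"],s["joint_vel"].round(3))
```

```text
[ 0.73787181 -0.25737439  0.19828752] [-0.002 -0.037  0.055  0.003  0.001  0.   ]
```

View pics/v1.png

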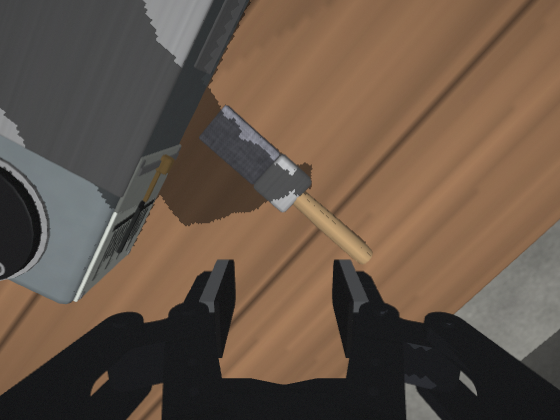

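Call:
{"method": "play_rows", "body": {"targets": [{"hand": 0.5,"x": -1.0,"y": 1.6,"z": 1,"spin": 0},{"hand": 0.5,"x": -1.0,"y": 1.6,"z": 1,"spin": 0},{"hand": 0.5,"x": 0,"y": 1.6,"z": 1,"spin": 0},{"hand": 0.5,"x": 0,"y": 0,"z": 0,"spin": 0},{"hand": 0.5,"x": 0,"y": 0,"z": 0,"spin": 0},{"hand": 0.5,"x": 0,"y": 0,"z": 0,"spin": 0}]}}

```text
clock: 26.67
tcp_pos: [0.7885, -0.2419, 0.1715]
orientation: [1.318, 2.851, -0.001]
ft_force: [0.1, 0.5, -0.0]
gripper_width: 0.5
```

Run:
```python
from h import *
import pickle
s,im=grab("wrist","v2"); pickle.dump(s,open('v2.pkl','wb')); print(s["tcp_pos"],s["joint_vel"].round(3))
```

```text
[ 0.78852413 -0.24186362  0.17153478] [-0.009 -0.009 -0.003 -0.003  0.002  0.002]
```

View pics/v2.png

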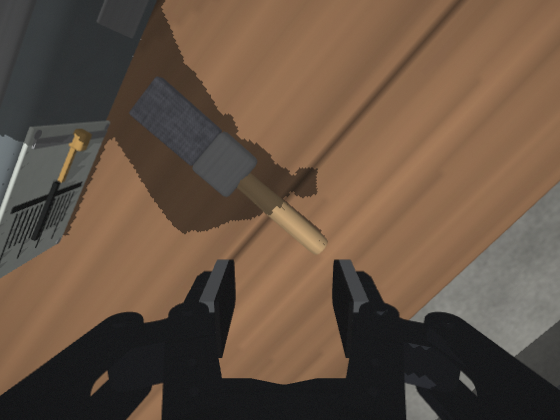

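Run:
```python
import cv2
a=cv2.imread('pics/v2.png')[115:265,0:120];cv2.imwrite('pics/v2z.png',cv2.resize(a,None,fx=4,fy=4,interpolation=2)[0:600])
b=cv2.imread('pics/v2.png')[125:205,40:100];c=cv2.resize(b,None,fx=7,fy=7,interpolation=2);
b=cv2.imread('pics/v1.png')[145:225,120:180];d=cv2.resize(b,None,fx=7,fy=7,interpolation=2)
import numpy as np
cv2.imwrite('pics/v12.png',np.hstack([c[:560,:390],d[:560,:390]]))
```

```text
(no output)
```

View pics/v12.png

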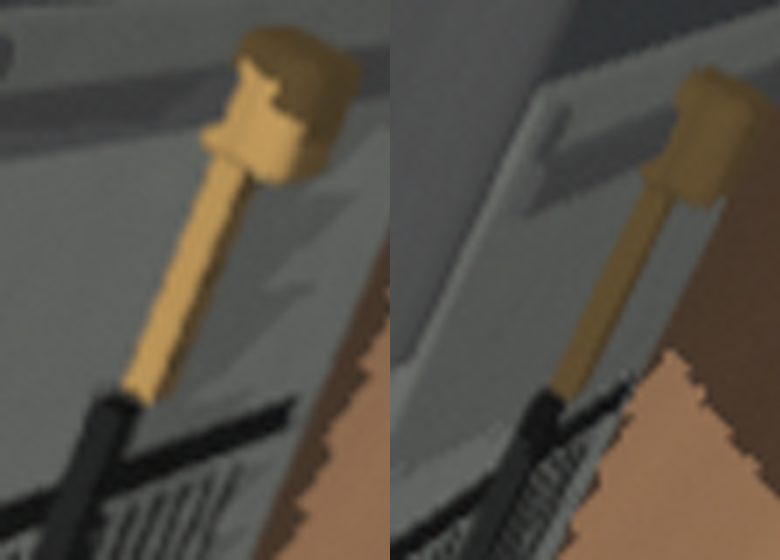

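Run:
```python
from h import *
import pickle
s1=pickle.load(open('v1.pkl','rb'));s2=pickle.load(open('v2.pkl','rb'))
f2=lambda p:(40+p[0]/7,125+p[1]/7); f1=lambda p:(120+(p[0]-390)/7,145+p[1]/7)
o=np.array([.5567,-.255,0]);E=np.array([[.983,.186,0],[-.186,.983,0],[0,0,1]])
for n,a,b in [('mL',(122,387),(552,385)),('mR',(158,405),(575,398)),('pL',(95,397),(540,395)),('pR',(140,400),(562,405)),('m',(143,395),(565,393)),('p',(115,395),(548,398)),('clipL',(243,50),(680,98))]:
    P,e=tri("wrist",f2(a),"wrist",f1(b),s2,s1); print(n,(E@(P-o)).round(4),round(e,4))
for sx in (.078,.082,.086):  # direct: intersect v2 rays with plane x=sx in scale frame
  for n,a in [('m',(143,395)),('p',(115,395))]:
    q,d=ray("wrist",f2(a),s2); q=E@(q-o); d=E@d; t=(sx-q[0])/d[0]; print(sx,n,(q+t*d).round(4))
```

```text
mL [ 0.0781 -0.0906  0.0637] 0.0001
mR [ 0.0802 -0.0924  0.0597] 0.0002
pL [ 0.0787 -0.09    0.0694] 0.0002
pR [ 0.0797 -0.0921  0.0625] 0.001
m [ 0.0793 -0.0915  0.0615] 0.0002
p [ 0.0787 -0.091   0.0657] 0.0005
clipL [ 0.0775 -0.0525  0.0644] 0.0007
0.078 m [ 0.078  -0.0928  0.0587]
0.078 p [ 0.078  -0.0915  0.0642]
0.082 m [ 0.082  -0.0885  0.0675]
0.082 p [ 0.082  -0.0872  0.0728]
0.086 m [ 0.086  -0.0841  0.0763]
0.086 p [ 0.086  -0.0829  0.0814]
```

Call:
{"method": "play_rows", "body": {"targets": [{"hand": 0.5,"x": 0,"y": 0,"z": -3.4,"spin": 0},{"hand": 0.5,"x": 0,"y": 0,"z": -3.4,"spin": 0},{"hand": 0.5,"x": 0,"y": 0,"z": -3.4,"spin": 0},{"hand": 0.5,"x": 0,"y": 0,"z": 0,"spin": -6.6},{"hand": 0.5,"x": 0,"y": 0,"z": 0,"spin": -6.6},{"hand": 0.5,"x": 0,"y": 0,"z": 0,"spin": -6.6},{"hand": 0.5,"x": 0,"y": 0,"z": 0,"spin": -6.6},{"hand": 0.5,"x": 0,"y": 0,"z": 0,"spin": -6.6},{"hand": 0.5,"x": 0,"y": 0,"z": 0,"spin": -6.6},{"hand": 0.5,"x": 0,"y": 0,"z": 0,"spin": -6.6},{"hand": 0.5,"x": 0,"y": 0,"z": 0,"spin": -6.6},{"hand": 0.5,"x": 0,"y": 0,"z": 0,"spin": -6.2},{"hand": 0.5,"x": 0,"y": 0,"z": 0,"spin": 0}]}}

```text
clock: 27.8
tcp_pos: [0.788, -0.2426, 0.2739]
orientation: [-0.258, 3.13, -0.001]
ft_force: [1.0, -0.4, -0.4]
gripper_width: 0.497
```

Call:
{"method": "play_rows", "body": {"targets": [{"hand": 0.5,"x": 1.3,"y": 3.62,"z": 0,"spin": 0},{"hand": 0.5,"x": 1.3,"y": 3.62,"z": 0,"spin": 0},{"hand": 0.5,"x": 1.3,"y": 3.62,"z": 0,"spin": 0},{"hand": 0.5,"x": 1.3,"y": 3.62,"z": 0,"spin": 0},{"hand": 0.5,"x": 1.3,"y": 3.62,"z": 0,"spin": 0},{"hand": 0.5,"x": 1.3,"y": 3.62,"z": 0,"spin": 0},{"hand": 0.5,"x": 1.3,"y": 3.62,"z": 0,"spin": 0},{"hand": 0.5,"x": 1.3,"y": 3.62,"z": 0,"spin": 0},{"hand": 0.5,"x": 1.3,"y": 3.62,"z": 0,"spin": 0},{"hand": 0.5,"x": 1.3,"y": 3.62,"z": 0,"spin": 0},{"hand": 0.5,"x": 1.3,"y": 3.62,"z": 0,"spin": 0},{"hand": 0.5,"x": 1.3,"y": 3.62,"z": 0,"spin": 0},{"hand": 0.5,"x": 1.3,"y": 3.62,"z": 0,"spin": 0},{"hand": 0.5,"x": 1.3,"y": 3.62,"z": 0,"spin": 0},{"hand": 0.5,"x": 1.3,"y": 3.62,"z": 0,"spin": 0},{"hand": 0.5,"x": 0,"y": 0,"z": 0,"spin": 0},{"hand": 0.5,"x": 0,"y": 0,"z": 0,"spin": 0}]}}

```text
clock: 29.22
tcp_pos: [0.5067, 0.2633, 0.2733]
orientation: [-0.258, 3.129, 0.0]
ft_force: [-0.5, -0.6, -0.3]
gripper_width: 0.501
```

```bash
python3 t.py
```

```text
{'clock': np.float64(29.2167), 'tcp_pos': array([0.5067, 0.2633, 0.2733]), 'ft_force': array([-0.5022, -0.5834, -0.3064]), 'ft_torque': array([-0.0539, -0.0338, -0.0081]), 'gripper_width': np.float64(0.5012), 'joint_pos': array([ 3.6620e-01,  1.6070e-01, -8.2700e-02,  1.3259e+00, -4.0000e-04,
        2.0180e-01])}
toolx yaw -170.57844017595704
```

Call:
{"method": "play_rows", "body": {"targets": [{"hand": 0.5,"x": 0,"y": 0,"z": 3.2,"spin": 0},{"hand": 0.5,"x": 0,"y": 0,"z": 3.2,"spin": 0},{"hand": 0.5,"x": 0,"y": 0,"z": 3.2,"spin": 0},{"hand": 0.5,"x": 0,"y": 0,"z": 3.2,"spin": 0},{"hand": 0.5,"x": 0,"y": 0,"z": 3.2,"spin": 0},{"hand": 0.5,"x": 0,"y": 0,"z": 3.2,"spin": 0},{"hand": 0.5,"x": 0,"y": 0,"z": 2.4,"spin": 0},{"hand": 0.5,"x": 0,"y": 0,"z": 0,"spin": 0},{"hand": 0.5,"x": 0,"y": 0,"z": 0,"spin": 0}]}}

```text
clock: 29.97
tcp_pos: [0.5073, 0.2603, 0.0555]
orientation: [0.251, -3.129, 0.002]
ft_force: [-0.0, -0.3, 0.1]
gripper_width: 0.497
```

```bash
python3 t.py
python3 - <<'E'
from h import *
s,im=grab("wrist","w13")
E
```

```text
{'clock': np.float64(29.9667), 'tcp_pos': array([0.5073, 0.2603, 0.0555]), 'ft_force': array([-0.0238, -0.2562,  0.1394]), 'ft_torque': array([ 0.0048, -0.0691,  0.0232]), 'gripper_width': np.float64(0.4975), 'joint_pos': array([ 3.610e-01,  3.327e-01, -3.524e-01,  8.887e-01, -4.000e-04,
        2.007e-01])}
toolx yaw -170.81425271874573
```

View pics/w13.png

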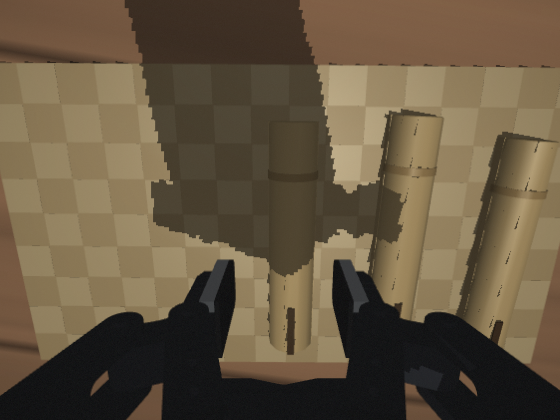

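Call:
{"method": "play_rows", "body": {"targets": [{"hand": 0.5,"x": -0.1,"y": 0.35,"z": 0.5,"spin": 0},{"hand": 0.5,"x": 0,"y": 0,"z": 1.5,"spin": 0},{"hand": 0.5,"x": 0,"y": 0,"z": 1.5,"spin": 0},{"hand": 0.5,"x": 0,"y": 0,"z": 1.2,"spin": 0},{"hand": 0.5,"x": 0,"y": 0,"z": 0,"spin": 0},{"hand": 1,"x": 0,"y": 0,"z": 0,"spin": 0},{"hand": 1,"x": 0,"y": 0,"z": 0,"spin": 0},{"hand": 1,"x": 0,"y": 0,"z": 0,"spin": 0},{"hand": 1,"x": 0,"y": 0,"z": 0,"spin": 0},{"hand": 1,"x": 0,"y": 0,"z": 0,"spin": 0}]}}

```text
clock: 30.85
tcp_pos: [0.5093, 0.2661, 0.0104]
orientation: [-0.256, 3.129, 0.001]
ft_force: [-0.6, 0.8, 3.7]
gripper_width: 0.272
```

```bash
python3 t.py
```

```text
{'clock': np.float64(30.85), 'tcp_pos': array([0.5093, 0.2661, 0.0104]), 'ft_force': array([-0.5736,  0.8145,  3.6548]), 'ft_torque': array([-0.0039,  0.0427, -0.0293]), 'gripper_width': np.float64(0.2717), 'joint_pos': array([ 0.369 ,  0.3923, -0.3821,  0.794 ,  0.    ,  0.2056])}
toolx yaw -170.63559489688973
```

Call:
{"method": "play_rows", "body": {"targets": [{"hand": 1,"x": 0,"y": 0,"z": -1,"spin": 0},{"hand": 1,"x": 0,"y": 0,"z": -2,"spin": 0},{"hand": 1,"x": 0,"y": 0,"z": -3,"spin": 0},{"hand": 1,"x": 0,"y": 0,"z": -3.5,"spin": 0},{"hand": 1,"x": 0,"y": 0,"z": -3.5,"spin": 0},{"hand": 1,"x": 0,"y": 0,"z": -3.5,"spin": 0},{"hand": 1,"x": 0,"y": 0,"z": -3.5,"spin": 0},{"hand": 1,"x": 0,"y": 0,"z": -3.5,"spin": 0},{"hand": 1,"x": 0,"y": 0,"z": -2.5,"spin": -1.3},{"hand": 1,"x": 0,"y": 0,"z": 0,"spin": 0}]}}

```text
clock: 31.68
tcp_pos: [0.5114, 0.2669, 0.2773]
orientation: [-0.292, 3.116, 0.005]
ft_force: [1.8, -0.1, 0.0]
gripper_width: 0.275
```

Call:
{"method": "play_rows", "body": {"targets": [{"hand": 1,"x": 0.34,"y": -3.5,"z": 0,"spin": 0},{"hand": 1,"x": 0.34,"y": -3.5,"z": 0,"spin": 0},{"hand": 1,"x": 0.34,"y": -3.5,"z": 0,"spin": 0},{"hand": 1,"x": 0.34,"y": -3.5,"z": 0,"spin": 0},{"hand": 1,"x": 0.34,"y": -3.5,"z": 0,"spin": 0},{"hand": 1,"x": 0.34,"y": -3.5,"z": 0,"spin": 0},{"hand": 1,"x": 0.34,"y": -3.5,"z": 0,"spin": 0},{"hand": 1,"x": 0.34,"y": -3.5,"z": 0,"spin": 0},{"hand": 1,"x": 0.34,"y": -3.5,"z": 0,"spin": 0},{"hand": 1,"x": 0.34,"y": -3.5,"z": 0,"spin": 0},{"hand": 1,"x": 0.34,"y": -3.5,"z": 0,"spin": 0},{"hand": 1,"x": 0.34,"y": -3.5,"z": 0,"spin": 0},{"hand": 1,"x": 0.34,"y": -3.5,"z": 0,"spin": 0},{"hand": 1,"x": 0.34,"y": -3.5,"z": 0,"spin": 0},{"hand": 1,"x": 0.34,"y": -3.5,"z": 0,"spin": 0},{"hand": 1,"x": 0,"y": 0,"z": 0,"spin": 0},{"hand": 1,"x": 0,"y": 0,"z": 0,"spin": 0},{"hand": 1,"x": 0,"y": 0,"z": 0,"spin": 0}]}}

```text
clock: 33.18
tcp_pos: [0.5545, -0.2592, 0.2687]
orientation: [0.291, -3.127, -0.002]
ft_force: [-0.3, 0.1, -0.9]
gripper_width: 0.273
```

```bash
python3 t.py
python3 - <<'E'
from h import *
s,im=grab("scene","s14"); cv2.imwrite('pics/s14z.png',cv2.resize(im[100:250,100:260],None,fx=4,fy=4,interpolation=2))
E
```

```text
{'clock': np.float64(33.1833), 'tcp_pos': array([ 0.5545, -0.2592,  0.2687]), 'ft_force': array([-0.3063,  0.114 , -0.8735]), 'ft_torque': array([ 0.018 , -0.0456,  0.0307]), 'gripper_width': np.float64(0.2726), 'joint_pos': array([-5.4320e-01,  2.3850e-01,  3.2000e-03,  1.3374e+00,  5.0000e-04,
       -7.2860e-01])}
toolx yaw -169.3721464441722
```

View pics/s14z.png

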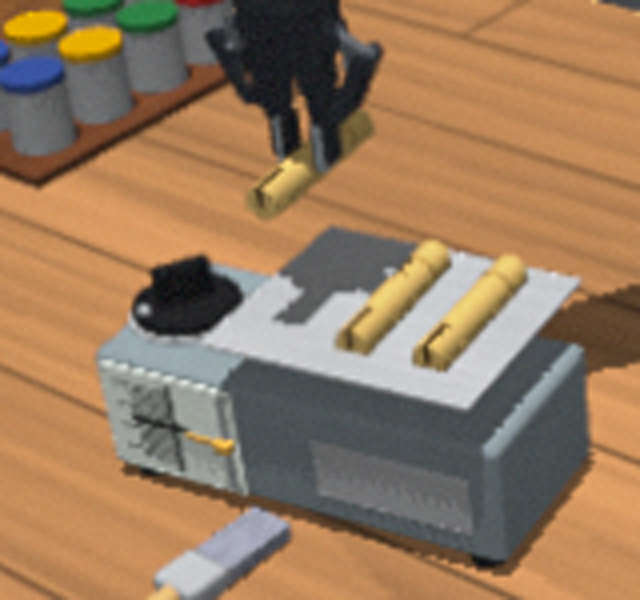

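Call:
{"method": "play_rows", "body": {"targets": [{"hand": 1,"x": 0,"y": 0,"z": 2.5,"spin": 0},{"hand": 1,"x": 0,"y": 0,"z": 2.5,"spin": 0},{"hand": 1,"x": 0,"y": 0,"z": 2.5,"spin": 0},{"hand": 1,"x": 0,"y": 0,"z": 0.7,"spin": 0},{"hand": 1,"x": 0,"y": 0,"z": 0.4,"spin": 0},{"hand": 1,"x": 0,"y": 0,"z": 0.3,"spin": 0},{"hand": 1,"x": 0,"y": 0,"z": 0.3,"spin": 0},{"hand": 1,"x": 0,"y": 0,"z": 0.2,"spin": 0},{"hand": 1,"x": 0,"y": 0,"z": 0.2,"spin": 0},{"hand": 1,"x": 0,"y": 0,"z": 0.2,"spin": 0},{"hand": 1,"x": 0,"y": 0,"z": 0.2,"spin": 0},{"hand": 1,"x": 0,"y": 0,"z": 0.2,"spin": 0},{"hand": 1,"x": 0,"y": 0,"z": 0.2,"spin": 0},{"hand": 1,"x": 0,"y": 0,"z": 0.2,"spin": 0},{"hand": 1,"x": 0,"y": 0,"z": 0.2,"spin": 0},{"hand": 1,"x": 0,"y": 0,"z": 0.2,"spin": 0},{"hand": 1,"x": 0,"y": 0,"z": 0.2,"spin": 0},{"hand": 1,"x": 0,"y": 0,"z": 0,"spin": 0},{"hand": 1,"x": 0,"y": 0,"z": 0,"spin": 0}]}}

```text
clock: 34.82
tcp_pos: [0.555, -0.2596, 0.157]
orientation: [0.292, -3.127, -0.001]
ft_force: [0.2, 0.2, -0.4]
gripper_width: 0.269
```

```bash
python3 t.py
python3 - <<'E'
from h import *
s,im=grab("scene","s15"); cv2.imwrite('pics/s15z.png',cv2.resize(im[130:250,100:260],None,fx=5,fy=5,interpolation=2))
E
```

```text
{'clock': np.float64(34.8167), 'tcp_pos': array([ 0.555 , -0.2596,  0.157 ]), 'ft_force': array([ 0.1558,  0.1761, -0.4415]), 'ft_torque': array([0.0367, 0.046 , 0.0037]), 'gripper_width': np.float64(0.2686), 'joint_pos': array([-0.543 ,  0.302 , -0.1534,  1.116 ,  0.    , -0.7291])}
toolx yaw -169.3364575827963
```

View pics/s15z.png

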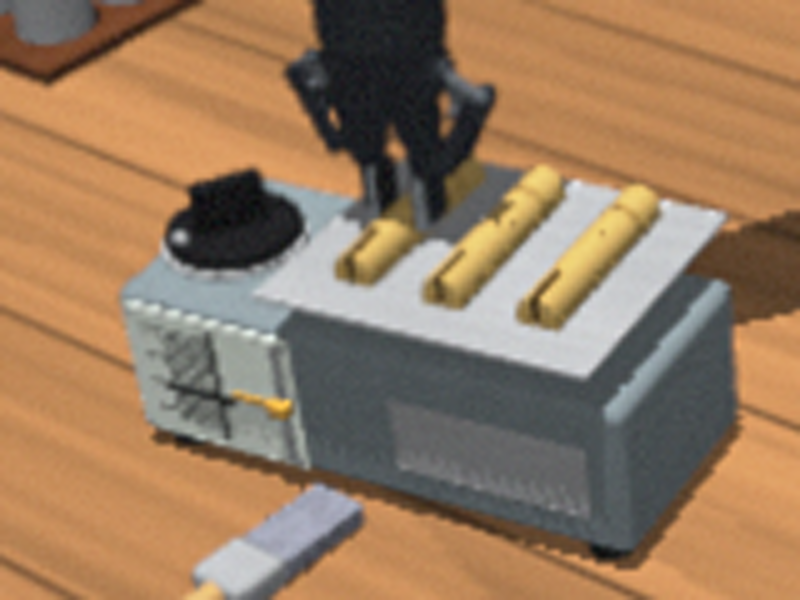

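Call:
{"method": "play_rows", "body": {"targets": [{"hand": 0.68,"x": 0,"y": 0,"z": 0,"spin": 0},{"hand": 0.5,"x": 0,"y": 0,"z": 0,"spin": 0},{"hand": 0.5,"x": 0,"y": 0,"z": 0,"spin": 0},{"hand": 0.5,"x": 0,"y": 0,"z": -0.5,"spin": 0},{"hand": 0.5,"x": 0,"y": 0,"z": -1.5,"spin": 0},{"hand": 0.5,"x": 0,"y": 0,"z": -3,"spin": 0},{"hand": 0.5,"x": 0,"y": 0,"z": -3.5,"spin": 0},{"hand": 0.5,"x": 0,"y": 0,"z": -3,"spin": 0},{"hand": 0.5,"x": 0,"y": 0,"z": 0,"spin": 0},{"hand": 0.5,"x": 0,"y": 0,"z": 0,"spin": 0},{"hand": 0.5,"x": 0,"y": 0,"z": 0,"spin": 0},{"hand": 0.5,"x": 0,"y": 0,"z": 0,"spin": 0},{"hand": 0.5,"x": 0,"y": 0,"z": 0,"spin": 0},{"hand": 0.5,"x": 0,"y": 0,"z": 0,"spin": 0},{"hand": 0.5,"x": 0,"y": 0,"z": 0,"spin": 0},{"hand": 0.5,"x": 0,"y": 0,"z": 0,"spin": 0},{"hand": 0.5,"x": 0,"y": 0,"z": 0,"spin": 0},{"hand": 0.5,"x": 0,"y": 0,"z": 0,"spin": 0}]}}

```text
clock: 36.37
tcp_pos: [0.5552, -0.2597, 0.2721]
orientation: [0.292, -3.128, -0.0]
ft_force: [-0.0, 0.7, 0.2]
gripper_width: 0.502
```

```bash
python3 t.py
python3 - <<'E'
from h import *
s,im=grab("scene","s16"); 
a=cv2.resize(im[130:250,100:260],None,fx=5,fy=5,interpolation=2)
cv2.imwrite('pics/s16z.png',a);cv2.imwrite('pics/s16y.png',cv2.resize(im[180:230,115:175],None,fx=12,fy=12,interpolation=2))
s,im=grab("side","sd16")
s,im=grab("wrist","w16")
E
```

```text
{'clock': np.float64(36.3667), 'tcp_pos': array([ 0.5552, -0.2597,  0.2721]), 'ft_force': array([-0.0361,  0.668 ,  0.1645]), 'ft_torque': array([-0.0089,  0.014 , -0.03  ]), 'gripper_width': np.float64(0.5022), 'joint_pos': array([-0.543 ,  0.2376,  0.0092,  1.3426, -0.    , -0.7291])}
toolx yaw -169.3390071462868
```

View pics/s16y.png

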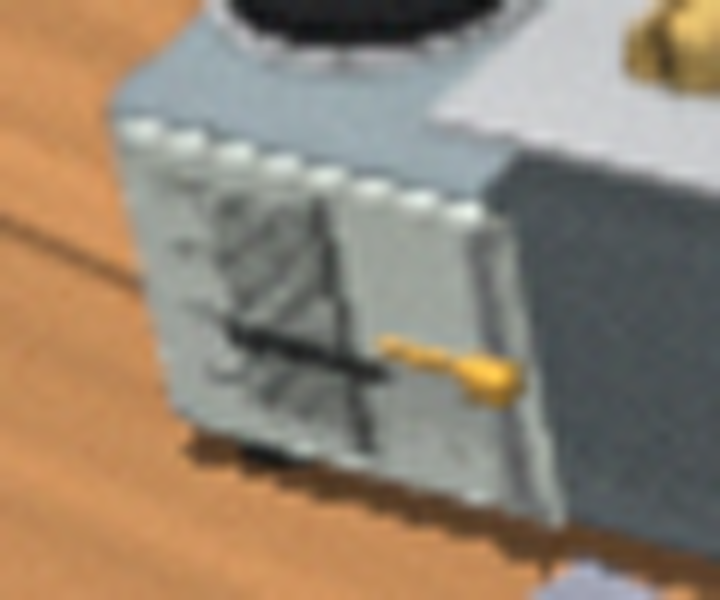

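View pics/sd16.png

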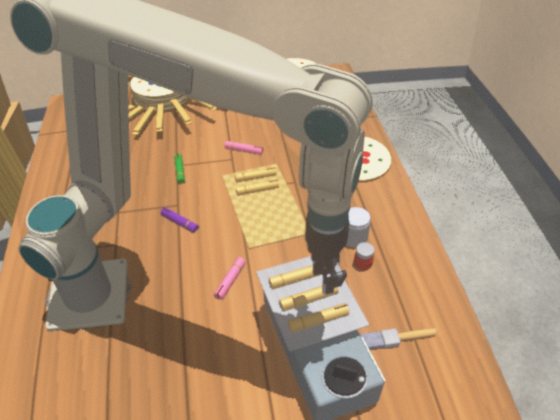

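View pics/w16.png

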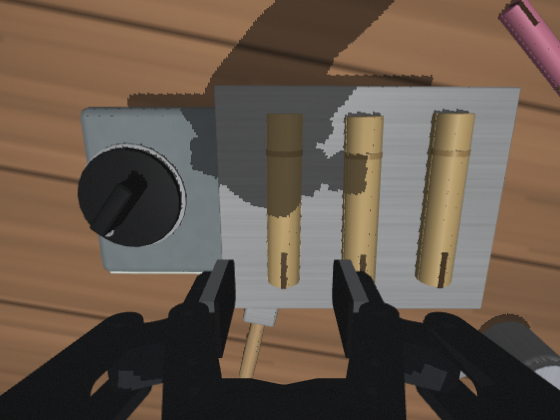

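```bash
python3 -c "
from station import close_job
print(close_job())"
```

```text
the job is handed in; nothing more can be done
None
```

The pan is released and loaded with three handles, and the pointer rests about 10 mm below the marker tip. The job is handed in at about 36.5 s of the 72 s; no verdict was reported.

- **Knob:** I turned it counterclockwise to about 0.9 rad. The torque dipped to about +0.15 Nm and then swung back to about −0.06 Nm, and the knob stayed in place when let go. I did not measure the pin's drop directly. In the pictures its head looked lower, and the pan came free.
- **First two handles:** I laid each one on while slowly lowering the pan with it. After two, the scene camera put the pointer 3.8 mm above the marker tip, and two wrist views gave about 4 mm. That was outside the 1.5 mm allowed, so a third handle was needed.
- **Third handle:** In the scene camera the pointer settled about 10 mm below the marker tip, within the 16 mm limit. This figure comes from that one view only.
- **Final pictures:** Three handles lie on the pan and two on the mat. The marker, tin, jar and brush looked undisturbed, and the gripper was clear above everything.
- **Disagreement:** The side and wrist cameras differed by about 4–7 mm on the knob and handle positions. I used the knob value between the two and the wrist values for the handles, and every grasp held.

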